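# Gauge the combustion boats and fill the magazine

## Robot

A 6-joint arm with a two-finger parallel gripper is mounted at the origin on the work surface; the furniture and walls round the work are solid. World frame = base frame: x ahead of the robot, y to its left, z up, the work surface at z = 0. Lengths are in m, angles in degrees, forces in N, time in s.
With the tool pointing down it reaches from about 0.375 to 0.825 m from the base axis. Payload 5.5 kg.
Tool frame: the origin (TCP) lies on the centre line of the jaws, within the pads' length; the fingertips stand 14 mm ahead of it and the grasp point (between the pads) lies 5 mm behind it; z points along the fingers, y is the direction in which the jaws open and shut (so a half turn about z gives the same grasp; the last joint's range is limited). The gripper opens to 85 mm and grips with 20 to 120 N. Pads are 22 mm wide; open, the fingers measure 114 mm over their backs; the gripper's body (76 mm by 85 mm) begins 54 mm behind the grasp point. The pads swing forward as they close: fully open they stand 13 mm farther back than shut.
Start: joints at [-68.755, 17.962, -2.699, 69.339, 0, 90], TCP at [0.217, -0.559, 0.245] pointing down, gripper open.
Joint ranges: [-152.73, 152.73], [-39.44, 99.34], [-58.76, 71.6], [-118.89, 123.64], [-81.53, 83.1], [-180, 180]. Speed limits (degrees/s): [136.94, 136.94, 172.46, 180, 180, 180].

## Interface

Orientations are given as a 3x3 rotation matrix whose columns are the frame's x, y, z axes.
In Python, from bench import status, eyes, workorder gives the robot as it stands.
- The arm moves only by the tool play_rows, never from a script. Its argument "commands" is one flat list of numbers, 6 for each row, row after row: the shift along the world's x, y, z in mm, then the turn, a rotation vector about the world's x, y, z in degrees. In form: [dx, dy, dz, rx, ry, rz, dx, dy, dz, rx, ry, rz, ...]. A call has 1 to 20 rows; each row is the pose to reach, as a shift and turn from the pose commanded when the call began; what a row does not reach only later rows make up. A row lasts 1/12 s, in which the tool goes at most 41.7 mm and 7.16 degrees, less where a joint would pass 70% of its speed; a pose out of reach is approached as far as the arm can. A call with a gripper value outside its range is refused whole. "claw" is the opening in per cent of the stroke, from 0 (shut) to 100 (fully open), set as the call begins (left out, the last holds). The fingers move at their own pace and stop on an object; "newtons" is the grip in N (left out, the last holds). Time passes only in rows, so rows that repeat a pose let the fingers close. It gives the time, the measured TCP pose, the force and the opening at its end, in the units of the state.
- status.observe(): the state, without advancing time (a new reading comes with each control period).
- eyes.get_image(name): name is "scene" or "top" or "wrist"; returns a dict with "pixels" (384x512x3 uint8, blue, green, red), "range_z" (384x512 float32, m along the optical axis (not along the pixel's ray), 0 where there is no reading), "fx", "fy", "cx", "cy" (pixels), "rvec" (rotation vector, rad) and "tvec" (3), from world to camera coordinates, as OpenCV has them; the wrist camera has in their place "tool_from_camera" (4x4, takes a point from camera to tool coordinates, whose origin is the TCP and whose axes are the flange's). Camera axes: x right, y down, z forward; pixel columns grow to the right and rows downward; lengths in m; the calibration is good to about 2 mm. The wrist camera is an equidistant fisheye: a pixel r from the principal point sees the ray r / f radians off the axis. A picture is of the moment at which its call begins: read the wrist's pose just before it.
- workorder.hand_in(): hands the job in, once; it reports no verdict.
The state is a dict: "t": time; "joints": joint angles; "qvel": joint speeds; "tau": joint torques, N m; "eef_pos": TCP position; "ee_rot": TCP orientation; "force": force on the tool from outside, world axes, zero at the start; "ft_torque": the same for the moment, N m; "grip_width": finger opening in m.
Only numpy, scipy, OpenCV 4.12 (cv2) and the standard library are available. Lean on these libraries where they do the work, as an engineer would, in place of code of your own. Each camera call takes 0.05 s, during which the arm holds its last target.

## Task

Open the clear cover of the boat magazine all the way back, then check each white combustion boat on the steel step gauge: a right-length boat goes down between the upper (go) faces and stops on the step, a boat that is too long stays up on top, and one that is too short drops through the lower (no-go) gap to the base. Put every right boat upright in a pocket of the magazine, one to a pocket, and lay all the others in the flat steel tray; then close the cover gently, without letting it slam, and leave the other things on the bench alone.

Things in the scene. Friction and masses are not known exactly. Their poses are not given: they have to be found in the camera images.
- boat_a_mid (a point): White porcelain combustion boat, a rectangular trough 24 mm wide, 22 mm high, walls 3 mm, 86 to 106 mm long: right, too long or too short, the name does not tell which. This point is its centre, 11 mm over its underside; x across its width, y along its length, z up. May be absent.
- boat_b_mid (a point): White porcelain combustion boat, a rectangular trough 24 mm wide, 22 mm high, walls 3 mm, 86 to 106 mm long: right, too long or too short, the name does not tell which. This point is its centre, 11 mm over its underside; x across its width, y along its length, z up. May be absent.
- boat_c_mid (a point): White porcelain combustion boat, a rectangular trough 24 mm wide, 22 mm high, walls 3 mm, 86 to 106 mm long: right, too long or too short, the name does not tell which. This point is its centre, 11 mm over its underside; x across its width, y along its length, z up. May be absent.
- boat_d_mid (a point): White porcelain combustion boat, a rectangular trough 24 mm wide, 22 mm high, walls 3 mm, 86 to 106 mm long: right, too long or too short, the name does not tell which. This point is its centre, 11 mm over its underside; x across its width, y along its length, z up. May be absent.
- boat_e_mid (a point): White porcelain combustion boat, a rectangular trough 24 mm wide, 22 mm high, walls 3 mm, 86 to 106 mm long: right, too long or too short, the name does not tell which. This point is its centre, 11 mm over its underside; x across its width, y along its length, z up. May be absent.
- gauge: Steel step gap gauge, fixed to the bench, 52 x 140 x 44 mm. Origin at the centre of its underside; z up; y along the gap. Two end blocks (36 mm wide in x) face each other over a base whose top is at z = 10 mm. A boat is lowered between them from above, its length along y; the sides (x) are open for the fingers. Lower (no-go) gap 93 mm, z = 10 to 26 mm.
- gauge_mouth (a point): Middle of the gauge's upper (go) gap at the blocks' top, 44 mm over its underside; axes as the gauge's. The go gap is 99 mm, 26 to 44 mm up, its mouth bevelled to 102 mm in the top 3 mm. A boat's underside stops at 44 mm (too long), at 26 mm on the step (right) or at 10 mm on the base (too short), if it is lowered centred to about 1.5 mm and parallel to y.
- magazine: Grey boat magazine, fixed to the bench, 240 (x) x 125 (y) x 36 mm without its cover. Origin at the centre of its underside; z up. Four open pockets side by side at x = -78, -26, 26, 78 mm (y = 0), each 30 mm wide (x), 103 mm long (y): floor at z = 4 mm, ribs between them 22 mm wide, tops at z = 11 mm; outer walls 36 mm high. A seated boat lies along y, its centre at z = 15 mm.
- cover (a joint): Hinge of the magazine's clear cover: 0 shut on the walls, growing as it opens, 1.92 at its back stop (leaning away past upright). A stiff friction hinge (about 0.3 N m): it stays where it is left. Starts shut or slightly ajar.
- cover_handle (a point): Middle of the cover's bow handle: a round steel bar 10 mm thick, 90 mm long, parallel to the hinge (magazine x), 165 mm from the hinge axis in the plane of the cover, 38 mm free between it and the magazine wall. Can be pinched from above at any cover angle; it turns between the fingers.
- cover_hinge (a point): Point on the cover's hinge axis, at the magazine's x = 0, y = -60 mm, z = 38 mm; axes as the magazine's: the hinge runs along x, the shut cover extends from it to +y. At joint value q the handle is at y = 165 cos q, z = 165 sin q mm from here.
- tray: Flat open steel tray for the boats that are not right, fixed to the bench, 165 (x) x 150 (y) x 24 mm, walls 3 mm. Origin at the centre of its underside, inner floor at z = 3 mm, z up.
- retort_stand: Bystander, leave it where it is: fixed retort stand at the left front, base 130 x 210 mm; its upright rod (494 mm high) stands at x = 102 mm, y = 0 in its frame (origin on the bench, z up), and a clamp 260 mm up reaches from it to x = -125 mm. Keep the arm's elbow clear of it.
- petri_dish: Bystander, leave it where it is: round glass dish with lid, 62 mm across, 15 mm high; origin at the centre of its underside.
- crucible_1: Bystander, leave it where it is: small white porcelain crucible, 41 mm across, 31 mm high; origin at the centre of its underside.
- timer: Bystander, leave it where it is: small pale timer, 66 x 66 x 18 mm; origin at the centre of its underside.

How it is judged:
By the outcome, as a careful person would: the job done as asked, in the order asked, and still so for the second after the job is handed in, with the robot touching nothing.
Of boat_a, boat_b, boat_c, boat_d, boat_e only 3 to 5 are there at a start; the rules pass over those that are not, and their reading is None.
At some moment in a run one of boat_a, boat_b, boat_c, boat_d, boat_e may be knocked a few centimetres aside while the robot is not near it.
Once in a run the grip may slacken for a moment while it holds something.
It also fails if it takes over 210 s, if anything falls off the work surface, if the arm or the gripper's body presses on something with over 40 N, if the wrist force passes 120 N, or if a joint passes its speed limit or range.

## Working session

There is one attempt and no reset: what is moved stays moved. The work goes in short steps, Python scripts to look and compute and a tool call to move; the robot and the scene stay as the last step left them, time stands still between calls to the robot, and variables do not carry over. Pictures are saved under pics/ and viewed, and the job is handed in when it is done.

Besides the shell and the picture viewer there is one more tool, called after ">>>" by a JSON object that holds its "method" and its "body". play_rows: Moves the arm, as the interface text tells. Its arguments: {"type":"object","properties":{"commands":{"type":"array"},"claw":{"type":"number"},"newtons":{"type":"number"}},"required":["commands"]}

```bash
ls; mkdir -p pics; cat > h.py <<'E'
import numpy as np, cv2
from bench import status, eyes, workorder
np.set_printoptions(precision=4,suppress=True)
def snap(n,f):
    im=eyes.get_image(n); cv2.imwrite('pics/'+f+'.png',im['pixels']); np.savez('pics/'+f+'.npz',**im); return im
def world(im,u,v,z=None):
    R=cv2.Rodrigues(np.array(im['rvec'],float))[0]; t=np.array(im['tvec'],float).ravel()
    r=np.array([(u-im['cx'])/im['fx'],(v-im['cy'])/im['fy'],1.])
    if z is None:
        d=float(im['range_z'][int(round(v)),int(round(u))]); return R.T@(r*d-t)
    o=-R.T@t; d=R.T@r; return o+d*(z-o[2])/d[2]
def cloud(im):
    R=cv2.Rodrigues(np.array(im['rvec'],float))[0]; t=np.array(im['tvec'],float).ravel()
    D=im['range_z']; v,u=np.indices(D.shape)
    P=np.stack([(u-im['cx'])/im['fx']*D,(v-im['cy'])/im['fy']*D,D],-1)
    return (P-t)@R
E
python3 - <<'E'
from h import *
print(status.observe())
a=snap('top','top0');b=snap('scene','scene0')
for i in(a,b): print(i['fx'],i['cx'],i['rvec'],i['tvec'])
for n in('top0','scene0'):
    i=cv2.imread(f'pics/{n}.png'); cv2.imwrite(f'pics/{n}b.png',cv2.resize(i,(800,600),interpolation=cv2.INTER_CUBIC))
E
```

```text
pics
{'t': 0.0, 'joints': array([-68.7562,  18.006 ,  -2.755 ,  69.3376,  -0.0001,  90.0015]), 'qvel': array([-0.0018, -0.077 ,  0.0267, -0.0706,  0.0056, -0.0774]), 'tau': array([ -0.0012, -53.959 ,  33.975 ,   0.0191,  -0.0003,   0.    ]), 'eef_pos': array([ 0.2172, -0.5587,  0.2444]), 'ee_rot': array([[ 0.9321,  0.3623, -0.0006],
       [ 0.3623, -0.9321,  0.0016],
       [-0.    , -0.0017, -1.    ]]), 'force': array([ 0.0175,  0.0047, -0.232 ]), 'ft_torque': array([-0.0064,  0.0023,  0.0321]), 'grip_width': 0.08561007544952386}
397.17831401053746 258.68134393783794 [ 2.143  -2.1639  0.1651] [0.027  0.5159 1.0618]
493.149000852989 253.29439234953406 [ 1.8585 -1.1499  0.6525] [-0.229   0.3008  1.0638]
```

View pics/top0b.png

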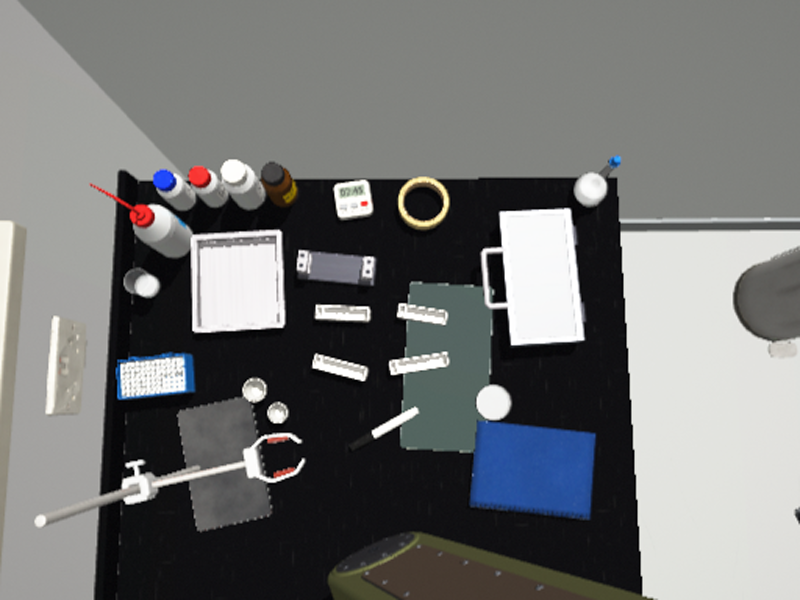

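View pics/scene0b.png

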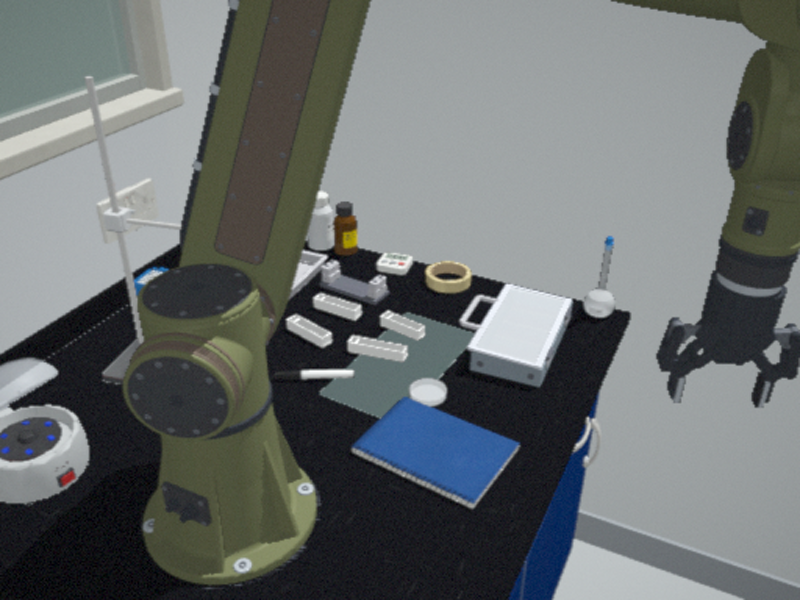

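```bash
cat >> h.py <<'E'
def ortho(im,x0,x1,y0,y1,s=0.001):
    """rows: x decreasing, cols: y decreasing; returns height image from cloud and colour by nearest"""
    P=cloud(im).reshape(-1,3); C=im['pixels'].reshape(-1,3); ok=im['range_z'].ravel()>0
    P=P[ok];C=C[ok]
    return P,C
E
python3 - <<'E'
from h import *
im=dict(np.load('pics/top0.npz'))
P=cloud(im)
# bench height check
for (u,v) in [(330,230),(250,250),(200,270),(120,215)]: print(world(im,u,v))
H=P[...,2]
mask=(H>0.009)&(H<0.09)&(P[...,0]>0.2)&(P[...,0]<0.85)&(np.abs(P[...,1])<0.6)
n,l,st,c=cv2.connectedComponentsWithStats(mask.astype(np.uint8))
for i in range(1,n):
    if st[i,4]<60: continue
    Q=P[l==i]; r=cv2.minAreaRect((Q[:,:2]*1000).astype(np.float32))
    print(i,st[i],'z',np.percentile(Q[:,2],[5,50,95]),'rect',np.round(r[0],1),np.round(r[1],1),round(r[2],1), 'col',im['pixels'][l==i].mean(0).round())
big=cv2.resize(im['pixels'][130:290,110:390],None,fx=2.85,fy=2.85,interpolation=cv2.INTER_CUBIC); cv2.imwrite('pics/crop0.png',big)
E
```

```text
[ 0.4337 -0.1795  0.0008]
[ 0.3799  0.0474 -0.0006]
[0.3261 0.1866 0.002 ]
[0.4815 0.413  0.0049]
1 [ 65  79  22  54 705] z [0.0144 0.05   0.0853] rect [783.7 531.3] [132.3  25.9] 0.8 col [113. 115. 118.]
2 [ 100  107   90   28 1092] z [0.0147 0.0623 0.0872] rect [739.8 337. ] [ 51.2 234.5] 2.0 col [103. 113. 119.]
3 [367 111  22  22 357] z [0.0204 0.0395 0.0745] rect [ 742.4 -320.8] [59.1 52.1] 45.5 col [206. 208. 207.]
4 [255 114  32  33 361] z [0.012  0.0237 0.0273] rect [722.5 -14.3] [89.2 92.6] 89.2 col [135. 189. 204.]
5 [213 116  25  25 494] z [0.012  0.0159 0.0194] rect [732. 116.] [67.3 65.4] 8.7 col [214. 221. 223.]
6 [  53  124   71  197 5401] z [0.0172 0.0465 0.0827] rect [465.6 471.4] [515.4 145.3] 0.2 col [117. 114. 111.]
7 [ 307  134   68   88 4248] z [0.0383 0.0427 0.0481] rect [ 578.1 -204.1] [240.7 177.9] 3.3 col [242. 241. 241.]
8 [  97  137   85   77 1237] z [0.0143 0.0238 0.0765] rect [588.1 349.1] [201.2 215.8] 3.2 col [190. 190. 191.]
11 [190 161  51  22 633] z [0.0093 0.0121 0.045 ] rect [603.3 144.4] [136.2  51.2] 82.5 col [149. 141. 143.]
16 [254 195  32  14
[... 369 characters left out ...]
] [ 24.  104.3] 8.4 col [215. 219. 221.]
26 [ 113  243   57   61 1954] z [0.0107 0.0143 0.0212] rect [322.7 337.2] [135.3 165.1] 12.2 col [103. 104. 105.]
27 [304 247  23  22 398] z [0.0115 0.0149 0.0183] rect [ 357.3 -133. ] [60.8 57.7] 88.7 col [230. 232. 231.]
28 [171 258  13  13  85] z [0.0101 0.0197 0.0278] rect [342.2 246. ] [32.9 32.2] 45.4 col [190. 197. 198.]
29 [224 261  44  28 242] z [0.01   0.0143 0.018 ] rect [313.1  61.1] [ 14.4 133.4] 28.6 col [166. 167. 168.]
30 [ 301  270   80   47 2807] z [0.0094 0.0118 0.0149] rect [ 250.7 -200.3] [210.  126.6] 83.1 col [154.  79.  39.]
32 [121 300  50  19 708] z [0.0107 0.0142 0.018 ] rect [223.9 331.5] [ 47.7 133.6] 0.0 col [90. 90. 90.]
```

View pics/crop0.png

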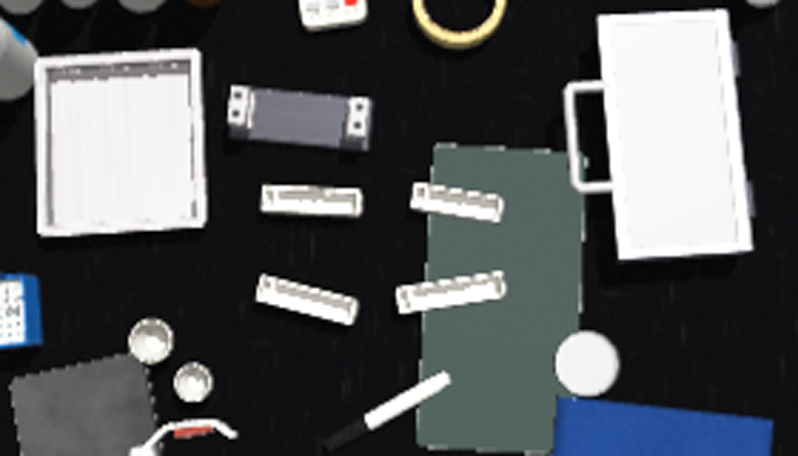

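```bash
cat >> h.py <<'E'
def wcloud(im,st):
    D=im['range_z']; v,u=np.indices(D.shape).astype(float)
    dx=u-im['cx'];dy=v-im['cy'];r=np.hypot(dx/im['fx'],dy/im['fy']); k=np.where(r>1e-9,np.tan(r)/np.maximum(r,1e-9),1)
    P=np.stack([dx/im['fx']*k*D,dy/im['fy']*k*D,D],-1); P[(r>1.4)|(D<=0)]=np.nan
    T=np.array(im['tool_from_camera']); P=P@T[:3,:3].T+T[:3,3]
    return P@np.array(st['ee_rot']).T+np.array(st['eef_pos'])
def wsnap(f):
    st=status.observe(); im=snap('wrist',f); return im,st,wcloud(im,st)
E
python3 - <<'E'
from h import *
im=dict(np.load('pics/top0.npz'))
P=cloud(im); H=P[...,2]
def comp(u0,v0,u1,v1,lo,hi):
    Q=P[v0:v1,u0:u1].reshape(-1,3); return Q[(Q[:,2]>lo)&(Q[:,2]<hi)]
Q=comp(305,155,319,200,0.03,0.08); print(len(Q),Q.mean(0)); print(Q[::6])
# cover plate plane
Q=comp(325,140,368,218,0.03,0.08)
A=np.c_[Q[:,:2],np.ones(len(Q))]; print(np.linalg.lstsq(A,Q[:,2],rcond=None)[0])
i=wsnap('w0')[0]; print(i['fx'],i['cx'],i['cy'],i['tool_from_camera'])
E
```

```text
180 [ 0.5783 -0.1238  0.048 ]
[[ 0.6296 -0.1253  0.0433]
 [ 0.6284 -0.1413  0.0476]
 [ 0.6252 -0.1298  0.0493]
 [ 0.6222 -0.1157  0.0504]
 [ 0.6225 -0.1327  0.0484]
 [ 0.6199 -0.116   0.0481]
 [ 0.6192 -0.1323  0.0505]
 [ 0.6169 -0.1158  0.0485]
 [ 0.6141 -0.1213  0.0482]
 [ 0.6079 -0.118   0.0508]
 [ 0.6023 -0.1179  0.0507]
 [ 0.5966 -0.1177  0.0509]
 [ 0.5921 -0.1155  0.0456]
 [ 0.5888 -0.1206  0.0478]
 [ 0.584  -0.1155  0.0438]
 [ 0.58   -0.1202  0.0494]
 [ 0.575  -0.1177  0.0461]
 [ 0.5695 -0.1176  0.0456]
 [ 0.5632 -0.1169  0.0493]
 [ 0.5599 -0.1221  0.0515]
 [ 0.5552 -0.117   0.0471]
 [ 0.552  -0.1222  0.0492]
 [ 0.5474 -0.1173  0.0436]
 [ 0.5435 -0.1218  0.05  ]
 [ 0.5377 -0.1214  0.0514]
 [ 0.5327 -0.1218  0.048 ]
 [ 0.527  -0.1187  0.0491]
 [ 0.5267 -0.135   0.05  ]
 [ 0.5241 -0.1296  0.0493]
 [ 0.5212 -0.1266  0.0503]]
[-0.0034  0.0393  0.0531]
297.3186396354542 257.62318787005825 190.9874402078312 [[-0.0007 -0.9631 -0.2691  0.0673]
 [ 1.     -0.0006 -0.0004  0.001 ]
 [ 0.0002 -0.2691  0.9631 -0.1275]
 [ 0.      0.      0.      1.    ]]
```

View pics/w0.png

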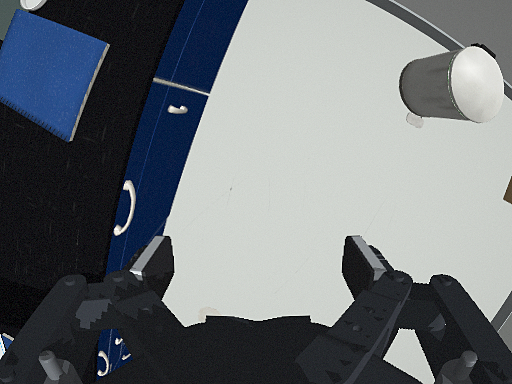

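>>> {"method": "play_rows", "body": {"commands": [360,440,-20,0,0,-18,360,440,-20,0,0,-18,360,440,-20,0,0,-18,360,440,-20,0,0,-18,360,440,-20,0,0,-18,360,440,-20,0,0,-18,360,440,-20,0,0,-18,360,440,-20,0,0,-18,360,440,-20,0,0,-18,360,440,-20,0,0,-18,360,440,-20,0,0,-18,360,440,-20,0,0,-18,360,440,-20,0,0,-18,360,440,-20,0,0,-18,360,440,-20,0,0,-18,360,440,-20,0,0,-18,360,440,-20,0,0,-18], "claw": 50}}

```text
t: 1.57
eef_pos: [0.5768, -0.1194, 0.2249]
ee_rot: [[0.998, 0.057, -0.001], [0.057, -0.998, -0.0], [-0.001, 0.0, -1.0]]
force: [-1.3, 1.2, -0.3]
grip_width: 0.0426
```

```bash
python3 - <<'E'
from h import *
im,st,P=wsnap('w1'); print(st['eef_pos'],st['ee_rot'],st['joints'],st['grip_width'])
# bar points: z .035-.06
m=(P[...,2]>0.036)&(P[...,2]<0.06)&(abs(P[...,0]-.577)<.06)&(abs(P[...,1]+.12)<.02)
Q=P[m];print(len(Q))
if len(Q):
    r=cv2.minAreaRect((Q[:,:2]*1000).astype(np.float32)); print(r, np.percentile(Q[:,2],[5,50,95]))
E
```

```text
[ 0.5768 -0.1194  0.2249] [[ 0.9984  0.0569 -0.0013]
 [ 0.0569 -0.9984 -0.0003]
 [-0.0013  0.0002 -1.    ]] [-11.6777  17.3183  -6.2527  66.4983  -0.0293 165.0586] 0.04261498838908044
1120
((576.1657104492188, -130.0804443359375), (108.60916900634766, 24.69504165649414), 3.107151985168457) [0.0445 0.0472 0.049 ]
```

View pics/w1.png

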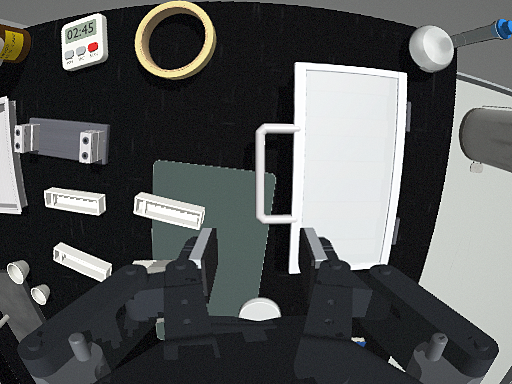

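```bash
python3 - <<'E'
from h import *
im=dict(np.load('pics/w1.npz')); st=status.observe(); P=wcloud(im,st); px=im['pixels']
def rect(m):
    Q=P[m]; r=cv2.minAreaRect((Q[:,:2]*1000).astype(np.float32)); return len(Q),np.round(r[0],1),np.round(r[1],1),round(r[2],2),np.percentile(Q[:,2],[5,50,95])
def box(u0,v0,u1,v1,lo,hi):
    m=np.zeros(P.shape[:2],bool); m[v0:v1,u0:u1]=1; return m&(P[...,2]>lo)&(P[...,2]<hi)
print('bench',[P[v,u] for v,u in((150,120),(330,220-0))])
Q=P[box(254,128,268,222,.03,.06)]; print('bar',Q.mean(0),np.polyfit(Q[:,0],Q[:,1],1),np.percentile(Q[:,2],[50,95]))
for n,b in dict(plate=(288,60,410,275,.03,.06),gauge=(10,110,112,168,.036,.05),g2=(10,110,112,168,.004,.05),b1=(130,185,210,235,.012,.03),b2=(40,180,110,220,.012,.03),b3=(45,235,115,290,.012,.03)).items():
    print(n,rect(box(*b)))
E
```

```text
bench [array([ 0.5902,  0.0572, -0.0013]), array([ 0.5878, -0.1103,  0.2915])]
bar [ 0.5774 -0.1232  0.0473] [ 0.0567 -0.156 ] [0.0475 0.0492]
plate (20687, array([ 581.3, -223.6]), array([240.8, 142.2]), 3.66, array([0.0395, 0.0418, 0.046 ]))
gauge (727, array([605.7, 142.7]), array([136.,  37.]), 83.88, array([0.0375, 0.0429, 0.0445]))
g2 (3740, array([612.6, 159.1]), array([ 88., 179.]), 2.46, array([0.0075, 0.01  , 0.0436]))
b1 (766, array([517.5, -12. ]), array([87.8, 25. ]), 79.91, array([0.0126, 0.0195, 0.0217]))
b2 (608, array([521.5, 131.9]), array([96.6, 24.6]), 86.31, array([0.0129, 0.019 , 0.0216]))
b3 (611, array([414.3, 168.6]), array([ 69.4, 159.2]), 19.65, array([0.0127, 0.0183, 0.0214]))
```

>>> {"method": "play_rows", "body": {"commands": [1,-2,-60,0,0,0,1,-2,-120,0,0,0,1,-2,-120,0,0,0,1,-2,-150,0,0,0,1,-2,-184,0,0,0,1,-2,-184,0,0,0,1,-2,-184,0,0,0,1,-2,-184,0,0,0], "claw": 35}}

```text
t: 2.28
eef_pos: [0.5791, -0.1223, 0.0431]
ee_rot: [[0.998, 0.055, 0.002], [0.055, -0.998, -0.0], [0.002, 0.0, -1.0]]
force: [0.6, -0.6, 0.3]
grip_width: 0.0297
```

>>> {"method": "play_rows", "body": {"commands": [0,0,0,0,0,0,0,0,0,0,0,0,0,0,0,0,0,0,0,0,0,0,0,0,0,0,0,0,0,0,0,0,0,0,0,0], "claw": 0, "newtons": 40}}

```text
t: 2.78
eef_pos: [0.5802, -0.1213, 0.0424]
ee_rot: [[0.998, 0.057, 0.003], [0.057, -0.998, -0.0], [0.003, 0.0, -1.0]]
force: [5.4, 1.5, 1.3]
grip_width: 0.0082
```

```bash
python3 - <<'E'
from h import *
im,st,P=wsnap('w2'); print(st['eef_pos'],st['force'],st['grip_width'])
# arc shifts
x0=.1213
for q in np.linspace(.036,1.92,14):
    print(round(q,3),'dyM',round(165*(np.cos(q)-np.cos(.036)),1),'dz',round(165*(np.sin(q)-np.sin(.036)),1),'dxw',round(-165*(np.cos(q)-np.cos(.036))*np.sin(np.radians(3.4)),1))
E
```

```text
[ 0.5802 -0.1213  0.0424] [5.3716 1.4945 1.2698] 0.008225453330185793
0.036 dyM 0.0 dz 0.0 dxw -0.0
0.181 dyM -2.6 dz 23.8 dxw 0.2
0.326 dyM -8.6 dz 46.9 dxw 0.5
0.471 dyM -17.8 dz 68.9 dxw 1.1
0.616 dyM -30.2 dz 89.4 dxw 1.8
0.761 dyM -45.4 dz 107.8 dxw 2.7
0.906 dyM -63.0 dz 123.9 dxw 3.7
1.05 dyM -82.9 dz 137.2 dxw 4.9
1.195 dyM -104.4 dz 147.6 dxw 6.2
1.34 dyM -127.2 dz 154.7 dxw 7.5
1.485 dyM -150.8 dz 158.5 dxw 8.9
1.63 dyM -174.7 dz 158.8 dxw 10.4
1.775 dyM -198.4 dz 155.6 dxw 11.8
1.92 dyM -221.3 dz 149.1 dxw 13.1
```

View pics/w2.png

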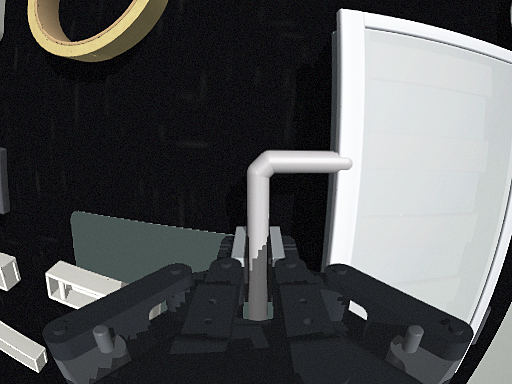

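>>> {"method": "play_rows", "body": {"commands": [0,-0.8,12,0,0,0,0.2,-2.6,24,0,0,0,0.3,-5.2,35.5,0,0,0,0.5,-8.6,47,0,0,0,0.8,-12.8,58,0,0,0,1.1,-17.8,69,0,0,0,1.4,-23.7,79.3,0,0,0,1.8,-30.2,89.4,0,0,0,2.2,-37.5,98.9,0,0,0,2.7,-45.4,107.8,0,0,0,3.2,-54,116.1,0,0,0,3.7,-63,124,0,0,0,4.3,-72.7,131,0,0,0,4.9,-83,137.2,0,0,0,5.5,-93.4,142.8,0,0,0,6.2,-104.4,147.6,0,0,0,6.8,-115.6,151.5,0,0,0,7.5,-127,154.7,0,0,0,7.5,-127,154.7,0,0,0]}}

```text
t: 4.42
eef_pos: [0.5872, -0.249, 0.1997]
ee_rot: [[0.998, 0.056, 0.005], [0.056, -0.998, -0.0], [0.005, 0.0, -1.0]]
force: [-2.3, 4.6, 19.2]
grip_width: 0.0085
```

```bash
python3 - <<'E'
from h import *
im,st,P=wsnap('w3'); print(st['eef_pos'],st['force'],st['grip_width'],st['joints'])
E
```

```text
[ 0.5872 -0.249   0.1997] [-2.3252  4.5701 19.2395] 0.008532253286926018 [-23.0237  22.9704  -1.5921  65.192    0.0923 153.7563]
```

View pics/w3.png

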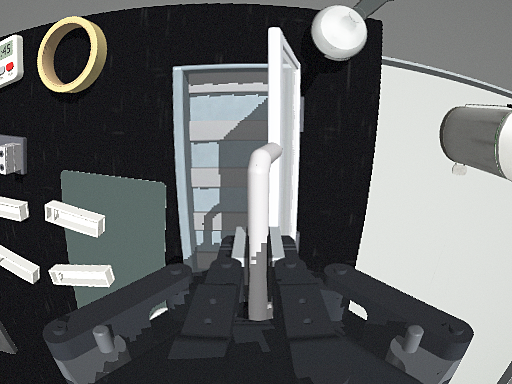

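>>> {"method": "play_rows", "body": {"commands": [0.7,-11.9,2.2,0,0,0,1.4,-23.8,3.8,0,0,0,2.1,-35.7,4.3,0,0,0,2.9,-47.7,4.1,0,0,0,3.5,-59,3,0,0,0,4.3,-71.4,0.9,0,0,0,5,-83.4,-2,0,0,0,5.6,-94.3,-5.6,0,0,0,5.6,-96,-6.3,0,0,0,5.6,-97,-6.6,0,0,0,5.6,-97,-6.6,0,0,0]}}

```text
t: 5.38
eef_pos: [0.5923, -0.3425, 0.1912]
ee_rot: [[0.998, 0.058, 0.003], [0.058, -0.998, 0.005], [0.003, -0.005, -1.0]]
force: [0.6, 12.0, 13.8]
grip_width: 0.0085
```

```bash
python3 - <<'E'
from h import *
st=status.observe(); print(st['eef_pos'],st['force'],st['grip_width'],st['joints'])
im=snap('scene','s1')
E
```

```text
[ 0.5923 -0.3425  0.1912] [ 0.613  11.9825 13.8456] 0.008460901468327424 [-30.1957  28.4761   5.6683  67.2173   0.3358 146.4773]
```

View pics/s1.png

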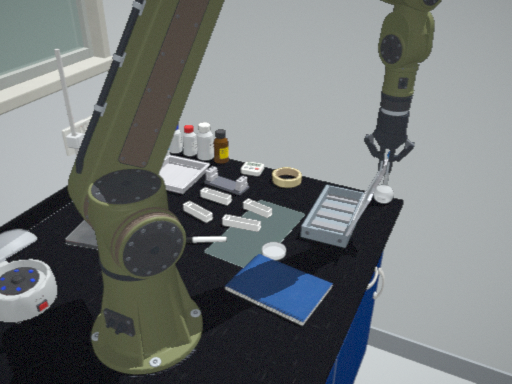

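>>> {"method": "play_rows", "body": {"commands": [0,0,0,0,0,0,0,0,0,0,0,0,0,0,0,0,0,0,0,0,0,0,0,0,0,0,30,0,0,0,0,0,60,0,0,0,0,0,90,0,0,0,0,0,90,0,0,0], "claw": 35}}

```text
t: 6.1
eef_pos: [0.5933, -0.3468, 0.2858]
ee_rot: [[0.998, 0.056, 0.007], [0.056, -0.998, -0.005], [0.007, 0.005, -1.0]]
force: [0.5, -0.2, 1.2]
grip_width: 0.0302
```

```bash
python3 - <<'E'
from h import *
im,st,P=wsnap('w4'); print(st['eef_pos'],st['force'])
snap('top','top1')
i=cv2.imread('pics/top1.png'); cv2.imwrite('pics/top1b.png',cv2.resize(i[130:290,110:390],None,fx=2.85,fy=2.85,interpolation=cv2.INTER_CUBIC))
E
```

```text
[ 0.5933 -0.3468  0.2858] [ 0.4982 -0.2471  1.1938]
```

View pics/w4.png

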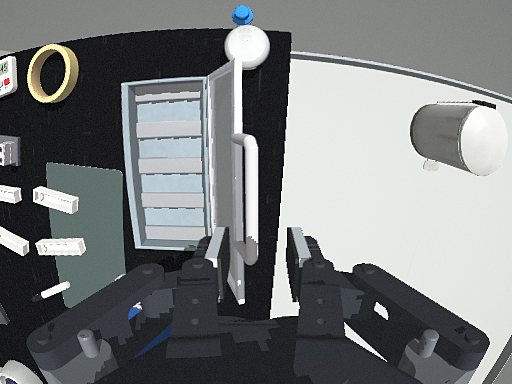

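View pics/top1b.png

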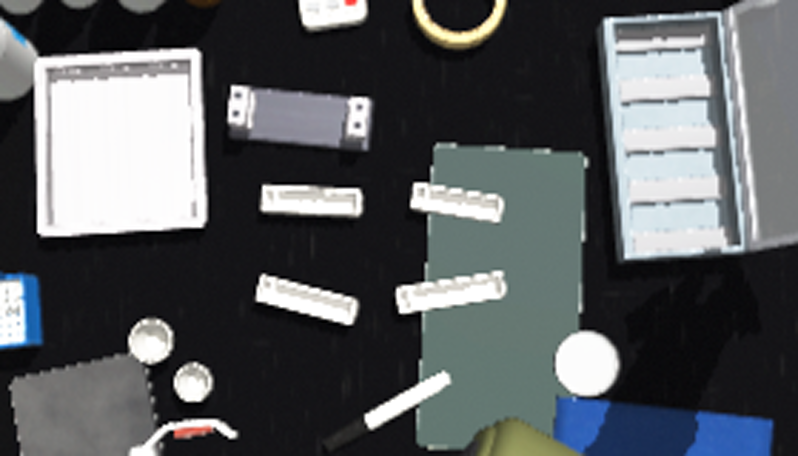

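>>> {"method": "play_rows", "body": {"commands": [-130,420,0,0,0,-3,-130,420,0,0,0,-3,-130,420,0,0,0,-3,-130,420,0,0,0,-3,-130,420,0,0,0,-3,-130,420,0,0,0,-3,-130,420,0,0,0,-3,-130,420,0,0,0,-3,-130,420,0,0,0,-3,-130,420,0,0,0,-3,-130,420,0,0,0,-3,-130,420,0,0,0,-3,-130,420,0,0,0,-3,-130,420,0,0,0,-3]}}

```text
t: 7.37
eef_pos: [0.4641, 0.0348, 0.2791]
ee_rot: [[0.999, 0.053, -0.003], [0.053, -0.998, 0.033], [-0.001, -0.033, -0.999]]
force: [0.7, -0.3, 0.5]
grip_width: 0.03
```

```bash
python3 - <<'E'
from h import *
im,st,P=wsnap('w5'); print(st['eef_pos'],st['joints'])
np.save('pics/w5P.npy',P)
m=(P[...,2]>0.011)&(P[...,2]<0.06)
n,l,s,c=cv2.connectedComponentsWithStats(m.astype(np.uint8))
for i in range(1,n):
    if s[i,4]<300: continue
    Q=P[l==i]; r=cv2.minAreaRect((Q[:,:2]*1000).astype(np.float32))
    print(s[i],np.percentile(Q[:,2],[5,50,95]),np.round(r[0],1),np.round(r[1],1),round(r[2],1))
cv2.imwrite('pics/w5b.png',cv2.resize(im['pixels'],(800,600),interpolation=cv2.INTER_CUBIC))
E
```

```text
[0.4641 0.0348 0.2791] [  2.9852   2.7481 -16.7722  70.5437   1.9164 179.9515]
[ 405    0  107  185 7871] [0.0139 0.0343 0.0561] [ 611.8 -258. ] [298.3 193.8] 2.8
[   8   12  115  129 3465] [0.0141 0.0228 0.0507] [593.1 341.7] [206.3 209.1] 2.3
[132  34  27  31 636] [0.0152 0.041  0.0441] [611.5 199.5] [21.9 37. ] 84.0
[219  40  21  33 530] [0.0179 0.0425 0.0443] [599.2  86.7] [21.9 37. ] 85.5
[   0   58   51  254 4388] [0.0136 0.0354 0.0518] [384.8 465.5] [139.7 508. ] 86.4
[157 105  72  23 475] [0.0143 0.0202 0.0219] [520.7 132.8] [96.7 24.8] 86.7
[267 107  69  34 468] [0.0164 0.0204 0.0218] [516.9 -11.2] [87.7 24.7] 80.2
[155 168  69  37 627] [0.0122 0.0194 0.0217] [423.2 137.3] [95.7 24.9] 74.9
[252 177  78  23 670] [0.0123 0.0196 0.0215] [428.7  -4.3] [ 24.6 105.4] 7.7
[  44  195   76  108 4629] [0.0121 0.0134 0.0255] [290.3 327.5] [208.4 165.4] 11.2
[ 352  219   39   37 1106] [0.0125 0.0139 0.0152] [ 359.  -134.4] [60.8 60.2] 88.9
[230 239  55  29 420] [0.0115 0.0136 0.0152] [325.4  39.4] [14.  90.2] 29.5
[ 20 304  24  33 403] [0.014  0.0411 0.0568] [ 97.1 528.2] [26.1 68.8] 89.2
```

View pics/w5b.png

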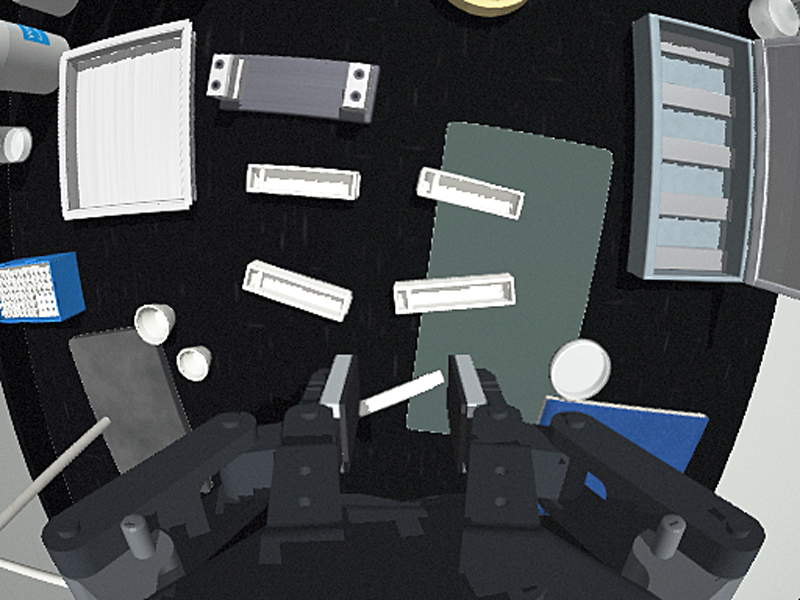

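>>> {"method": "play_rows", "body": {"commands": [57,60,-60,0,0,7,57,60,-60,0,0,14,57,60,-60,0,0,21,57,60,-60,0,0,28,57,60,-60,0,0,35,57,60,-60,0,0,42,57,60,-60,0,0,49,57,60,-60,0,0,56,57,60,-60,0,0,63,57,60,-60,0,0,70,57,60,-60,0,0,77,57,60,-60,0,0,84,57,60,-60,0,0,86.5,57,60,-60,0,0,86.5,57,60,-60,0,0,86.5], "claw": 55}}

```text
t: 8.67
eef_pos: [0.5212, 0.0949, 0.2191]
ee_rot: [[0.01, 0.999, -0.034], [1.0, -0.01, -0.001], [-0.001, -0.034, -0.999]]
force: [-0.2, 0.2, 0.5]
grip_width: 0.0465
```

```bash
cat >> h.py <<'E'
def yaw(st): return np.degrees(np.arctan2(st['ee_rot'][1][0],st['ee_rot'][0][0]))
def comps(P,lo=.011,hi=.06,amin=200,zt=None):
    m=(P[...,2]>lo)&(P[...,2]<hi)
    n,l,s,c=cv2.connectedComponentsWithStats(m.astype(np.uint8))
    for i in range(1,n):
        if s[i,4]<amin: continue
        Q=P[l==i]
        r=cv2.minAreaRect((Q[:,:2]*1000).astype(np.float32))
        a=r[2] if r[1][0]>r[1][1] else r[2]+90
        print(s[i],np.percentile(Q[:,2],[5,50,95]),np.round(r[0],1),np.round(sorted(r[1]),1),'long-axis',round(a,1))
E
python3 - <<'E'
from h import *
im,st,P=wsnap('w6'); print(st['eef_pos'],st['ee_rot'],yaw(st),st['joints'])
comps(P); print(); comps(P,.035,.06)
cv2.imwrite('pics/w6b.png',cv2.resize(im['pixels'],(800,600),interpolation=cv2.INTER_CUBIC))
E
```

```text
[0.5212 0.0949 0.2191] [[ 0.0096  0.9994 -0.0342]
 [ 1.     -0.0096 -0.0008]
 [-0.0011 -0.0342 -0.9994]] 89.4523674654902 [ 10.1387  12.7496 -13.053   66.1347   0.2988 100.6824]
[  16    0  144   67 4957] [0.012  0.0134 0.0244] [265.  284.3] [102.6 271.7] long-axis 164.1
[ 237    0  160   46 2098] [0.0183 0.0228 0.0241] [583.3 267.1] [ 59.4 179.9] long-axis 3.8
[422   0  50  31 792] [0.0139 0.0356 0.0575] [733.8 289.2] [17.1 51.9] long-axis 142.1
[428  30  41  46 897] [0.0141 0.0378 0.0577] [735.4 238.1] [24.4 52.1] long-axis 110.5
[100  36  28  29 395] [0.012  0.0205 0.0259] [345.2 243.9] [34.  34.7] long-axis 50.5
[327  64  42  26 831] [0.0179 0.0423 0.0441] [611.2 199.7] [21.2 36.9] long-axis 174.1
[161  92  37  85 886] [0.012  0.0196 0.0216] [423.  137.2] [25.  95.8] long-axis 74.8
[251  92  26  88 687] [0.0155 0.0203 0.0217] [520.7 133.1] [24.5 96.3] long-axis 86.9
[ 410  129   45   55 2155] [0.0132 0.015  0.0171] [734.  113.9] [66.2 66.9] long-axis 9.0
[ 81 154  56  88 708] [0.0115 0.0135 0.0151] [315.4  59.3] [ 14.3 134.2] long-axis 118.3
[315 166  39  27 844] [0.017  0.0422 0
[... 322 characters left out ...]
7 218  31  67 565] [0.0128 0.0199 0.0215] [517.1 -10.6] [24.5 88.4] long-axis 79.7
[ 383  219   63   63 1308] [0.0125 0.0228 0.0244] [727.9  -9.8] [80.1 93.7] long-axis 152.5
[353 332  29  24 385] [0.0125 0.0278 0.0354] [ 685.2 -169.9] [29.6 56.8] long-axis 136.0

[431   0  41  27 409] [0.0362 0.0476 0.0586] [735.4 286.3] [13.6 47.7] long-axis 148.5
[439  30  30  45 498] [0.0362 0.0481 0.0585] [734.7 237.5] [22.7 51.7] long-axis 111.8
[332  64  37  22 592] [0.0392 0.0428 0.0443] [611.4 201.2] [18.3 36.8] long-axis 174.1
[318 173  36  20 572] [0.0381 0.0429 0.0442] [598.9  85.5] [17.8 36.7] long-axis 174.7
[481 247  31  88 795] [0.036  0.0462 0.0584] [899.4 -92.6] [  5.9 159. ] long-axis 89.8
```

View pics/w6b.png

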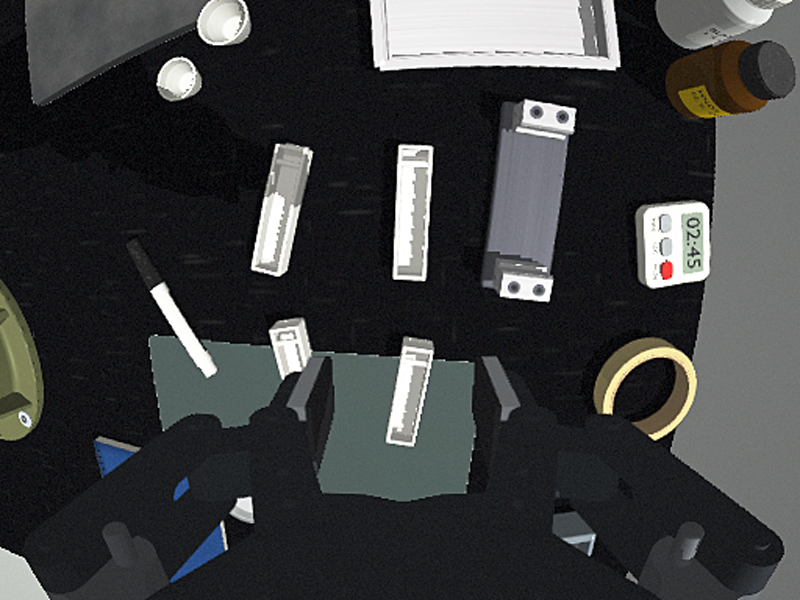

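>>> {"method": "play_rows", "body": {"commands": [-0.5,38,-30,0,-1.95,-2.5,-0.5,38,-70,0,-1.95,-2.5,-0.5,38,-110,0,-1.95,-2.5,-0.5,38,-130,0,-1.95,-2.5,-0.5,38,-130,0,-1.95,-2.5,-0.5,38,-130,0,-1.95,-2.5]}}

```text
t: 9.22
eef_pos: [0.5193, 0.1333, 0.0887]
ee_rot: [[0.051, 0.999, -0.003], [0.999, -0.051, -0.001], [-0.001, -0.002, -1.0]]
force: [0.2, 0.2, 0.7]
grip_width: 0.0473
```

```bash
python3 - <<'E'
from h import *
im,st,P=wsnap('w7'); print(st['eef_pos'],st['ee_rot'],yaw(st))
comps(P,hi=.06); print(); comps(P,.035,.06)
E
```

```text
[0.5193 0.1333 0.0887] [[ 0.051   0.9987 -0.0025]
 [ 0.9987 -0.051  -0.0006]
 [-0.0007 -0.0025 -1.    ]] 87.07583224058077
[   0    0   93   60 3583] [0.012  0.0139 0.0297] [339.9 292.1] [ 56.8 131.3] long-axis 159.8
[ 208    0  249   61 4911] [0.0179 0.0228 0.024 ] [584.  262.1] [ 47.7 180. ] long-axis 3.3
[480   0  32  34 762] [0.0127 0.0246 0.0416] [731.6 286.5] [10.9 40.3] long-axis 140.2
[490  40  22  59 939] [0.0121 0.0227 0.0346] [733.3 241.7] [23.3 51.2] long-axis 96.8
[ 16  62  37  44 954] [0.0121 0.0202 0.0258] [344.5 243.7] [34.4 35.1] long-axis 132.7
[ 358   90   68   38 2035] [0.0188 0.0425 0.0441] [611.2 199.8] [20.7 37.2] long-axis 173.7
[ 243  138   37  131 1798] [0.0133 0.0202 0.0216] [520.7 132.8] [24.2 96.6] long-axis 86.9
[ 114  141   41  125 2183] [0.0118 0.0192 0.0215] [423.2 137.1] [25.2 96.6] long-axis 74.8
[ 463  172   49   77 2980] [0.0127 0.015  0.0172] [733.4 113.9] [66.7 66.8] long-axis 98.4
[ 17 227  57  76 686] [0.0114 0.0133 0.0151] [305.5  79.2] [14.6 90. ] long-axis 119.5
[ 341  241   56   33 1229] [0.0134 0.0278 0.0428] [599.6  92.3] [11.7 36.5] long-axis 174.1
[444 287  49  44 871] [0.0123 0.0223 0.0243] [743.    7.7] [33.1 89.3] long-axis 142.1

[ 370   90   56   35 1491] [0.039  0.0429 0.0442] [611.4 201.2] [17.9 37. ] long-axis 174.1
[349 258  48  16 408] [0.0358 0.0409 0.0433] [599.5  90.8] [ 8.8 36.3] long-axis 173.5
```

View pics/w7.png

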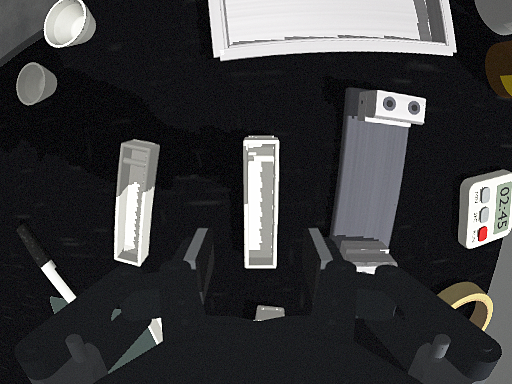

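>>> {"method": "play_rows", "body": {"commands": [1,-0.5,-30,0,0,0,1,-0.5,-50,0,0,0,1,-0.5,-65.5,0,0,0,1,-0.5,-65.5,0,0,0,1,-0.5,-65.5,0,0,0]}}

```text
t: 9.68
eef_pos: [0.5224, 0.1334, 0.0254]
ee_rot: [[0.05, 0.999, 0.002], [0.999, -0.05, 0.001], [0.001, 0.002, -1.0]]
force: [0.4, 0.1, 0.3]
grip_width: 0.0471
```

>>> {"method": "play_rows", "body": {"commands": [0,0,0,0,0,0,0,0,0,0,0,0,0,0,0,0,0,0,0,0,0,0,0,0,0,0,0,0,0,0,0,0,0,0,0,0], "claw": 0, "newtons": 45}}

```text
t: 10.18
eef_pos: [0.5232, 0.1337, 0.0262]
ee_rot: [[0.05, 0.999, 0.004], [0.999, -0.05, 0.001], [0.001, 0.004, -1.0]]
force: [-0.6, -0.8, 6.2]
grip_width: 0.0225
```

>>> {"method": "play_rows", "body": {"commands": [0,0,20,0,0,0,0,0,50,0,0,0,0,0,80,0,0,0,0,0,80,0,0,0,0,0,80,0,0,0]}}

```text
t: 10.6
eef_pos: [0.5235, 0.1339, 0.107]
ee_rot: [[0.05, 0.999, 0.006], [0.999, -0.05, 0.002], [0.002, 0.006, -1.0]]
force: [-1.0, -0.6, -1.6]
grip_width: 0.0224
```

```bash
python3 - <<'E'
from h import *
im,st,P=wsnap('w8'); print(st['eef_pos'],st['force'],st['grip_width'],st['ee_rot'],yaw(st))
print(P[138:280:8,261])
E
```

```text
[0.5235 0.1339 0.107 ] [-1.0264 -0.57   -1.5708] 0.022446548844532246 [[ 0.0498  0.9987  0.006 ]
 [ 0.9988 -0.0499  0.0017]
 [ 0.002   0.0059 -1.    ]] 87.14285056244272
[[ 0.5287  0.1787 -0.0004]
 [ 0.5284  0.1721 -0.0018]
 [ 0.5271  0.1807  0.1002]
 [ 0.527   0.1746  0.0865]
 [ 0.5268  0.1702  0.0851]
 [ 0.5265  0.1694  0.1   ]
 [ 0.5264  0.1616  0.0848]
 [ 0.5262  0.1572  0.0844]
 [ 0.526   0.1529  0.0846]
 [ 0.5258  0.1487  0.0855]
 [ 0.5256  0.1435  0.0837]
 [ 0.5254  0.1388  0.0836]
 [ 0.5251  0.1345  0.0849]
 [ 0.5249  0.1298  0.0852]
 [ 0.5247  0.125   0.0854]
 [ 0.5244  0.1193  0.0844]
 [ 0.5242  0.1137  0.0839]
 [ 0.5239  0.1078  0.0832]]
```

View pics/w8.png

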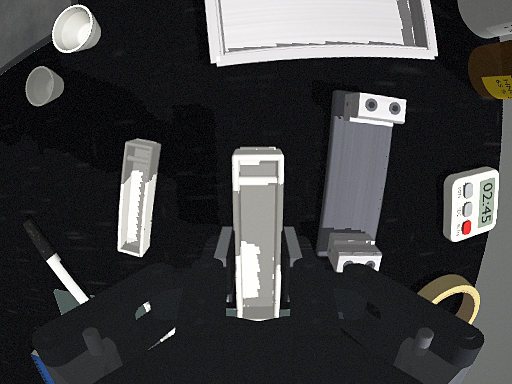

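>>> {"method": "play_rows", "body": {"commands": [20,3,0,0,0,-1,50,7,0,0,0,-2,81.7,10.4,0,0,0,-3.3,81.7,10.4,0,0,0,-3.3,81.7,10.4,0,0,0,-3.3,81.7,10.4,0,0,0,-3.3]}}

```text
t: 11.15
eef_pos: [0.6014, 0.1434, 0.1024]
ee_rot: [[0.107, 0.994, -0.003], [0.994, -0.107, -0.001], [-0.001, -0.003, -1.0]]
force: [-0.7, 0.0, -1.4]
grip_width: 0.0221
```

```bash
cat > held.py <<'E'
from h import *
import sys
im,st,P=wsnap(sys.argv[1]); print(st['eef_pos'],st['force'],st['grip_width'],'yaw',yaw(st)); T=st['eef_pos']
# held boat points: near rim height
m=(P[...,2]>T[2]-.012)&(P[...,2]<T[2]+.002)&(np.hypot(P[...,0]-T[0],P[...,1]-T[1])<.07)&(im['pixels'].min(-1)>130)
Q=P[m]; a=np.radians(yaw(st)); ax=np.array([np.cos(a),np.sin(a)]); w=(Q[:,:2]-T[:2])@ax; s=(Q[:,:2]-T[:2])@np.array([-ax[1],ax[0]])
print('held rim: z',np.percentile(Q[:,2],[50,95]),'far end',np.percentile(w,[98,99.5,100])*1000,'sides',np.percentile(s[w>.02],[0.5,99.5])*1000)
E=Q[(w>.03)]
r=cv2.minAreaRect((E[:,:2]*1000).astype(np.float32)); print(r)
comps(P,.035,.052)
E
python3 held.py w9
```

```text
[0.6014 0.1434 0.1024] [-0.7223  0.0189 -1.3799] 0.022143156669941003 yaw 83.84993861053695
held rim: z [0.0965 0.0977] far end [46.7528 47.0008 47.1478] sides [-11.4729  12.137 ]
((605.101806640625, 181.7873992919922), (17.071533203125, 23.867769241333008), 83.74717712402344)
[412   0  46  14 307] [0.0359 0.0431 0.0508] [742.4 280.2] [ 5.4 30.6] long-axis 167.8
[414  21  41  70 805] [0.036  0.044  0.0511] [734.  240.4] [21.8 51. ] long-axis 102.6
[ 236  110   58   27 1531] [0.0414 0.043  0.0443] [611.5 201.2] [16.8 36.4] long-axis 174.1
[485 328  27  56 453] [0.0357 0.0425 0.0508] [ 899.2 -111.3] [  4.1 111. ] long-axis 89.7
```

View pics/w9.png

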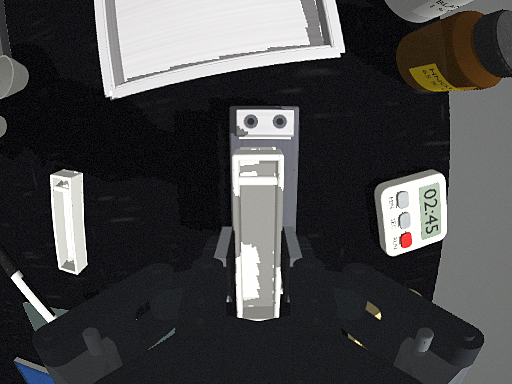

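>>> {"method": "play_rows", "body": {"commands": [3.8,1.1,-10,0,0,0,3.8,1.1,-22,0,0,0,3.8,1.1,-24,0,0,0,3.8,1.1,-24,0,0,0,3.8,1.1,-24,0,0,0]}}

```text
t: 11.62
eef_pos: [0.6059, 0.1447, 0.0793]
ee_rot: [[0.107, 0.994, -0.001], [0.994, -0.107, -0.0], [-0.0, -0.001, -1.0]]
force: [-0.3, -0.1, 0.2]
grip_width: 0.0222
```

```bash
python3 held.py w10
```

```text
[0.6059 0.1447 0.0793] [-0.3472 -0.0717  0.2478] 0.022244811207722304 yaw 83.85052242399253
held rim: z [0.0734 0.0746] far end [46.8089 47.0037 47.1249] sides [-11.4616  12.1047]
((609.7030029296875, 183.08602905273438), (17.06351089477539, 23.927806854248047), 83.54296112060547)
[ 425   15   47   77 1056] [0.036  0.044  0.0512] [733.4 240.8] [22.1 51. ] long-axis 101.1
[ 225  112   66   32 2036] [0.0414 0.0429 0.0442] [611.7 201.4] [17.6 36.1] long-axis 173.8
[495 355  17  29 216] [0.0357 0.0418 0.0504] [ 899.4 -110.9] [ 5.1 57.2] long-axis 90.9
```

View pics/w10.png

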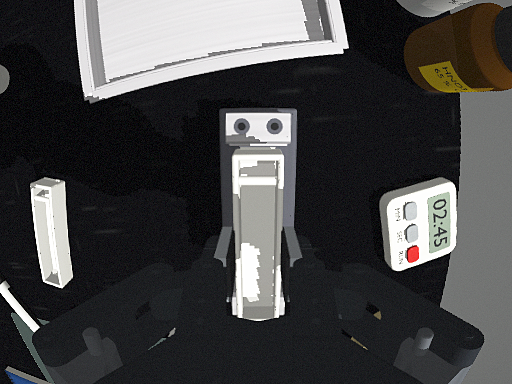

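>>> {"method": "play_rows", "body": {"commands": [-0.5,-0.3,-5,0,0,0,-0.5,-0.3,-10,0,0,0,-0.5,-0.3,-14,0,0,0,-0.5,-0.3,-18,0,0,0,-0.5,-0.3,-22,0,0,0,-0.5,-0.3,-24,0,0,0,-0.5,-0.3,-24,0,0,0]}}

```text
t: 12.25
eef_pos: [0.6056, 0.1444, 0.0552]
ee_rot: [[0.107, 0.994, -0.001], [0.994, -0.107, -0.0], [-0.0, -0.001, -1.0]]
force: [-0.4, 0.7, -0.8]
grip_width: 0.0222
```

>>> {"method": "play_rows", "body": {"commands": [0,0,-2,0,0,0,0,0,-3,0,0,0,0,0,-4,0,0,0,0,0,-4.5,0,0,0,0,0,-4.5,0,0,0]}}

```text
t: 12.67
eef_pos: [0.6063, 0.1445, 0.0522]
ee_rot: [[0.107, 0.994, 0.001], [0.994, -0.107, 0.0], [0.0, 0.001, -1.0]]
force: [-2.4, -1.0, 4.0]
grip_width: 0.0227
```

>>> {"method": "play_rows", "body": {"commands": [0,0,1,0,0,0,0,0,1,0,0,0,0,0,1,0,0,0,0,0,1,0,0,0,0,0,1,0,0,0], "claw": 42}}

```text
t: 13.08
eef_pos: [0.6061, 0.1445, 0.0523]
ee_rot: [[0.107, 0.994, -0.0], [0.994, -0.107, 0.0], [0.0, -0.0, -1.0]]
force: [0.2, 0.3, -0.5]
grip_width: 0.0361
```

```bash
python3 held.py w11
```

```text
[0.6061 0.1445 0.0523] [ 0.2092  0.3255 -0.5247] 0.03608117554367659 yaw 83.84830690540959
held rim: z [0.0441 0.0473] far end [65.1095 65.5662 65.6666] sides [-17.0769  18.0887]
((610.8587646484375, 192.10626220703125), (35.576168060302734, 36.007320404052734), 83.97611999511719)
[ 448    3   52   89 1518] [0.036  0.044  0.0512] [734.1 240.2] [23.5 51.5] long-axis 103.0
[ 218  112   79   38 2888] [0.0413 0.0429 0.0441] [611.7 201.4] [17.7 36.3] long-axis 173.8
[ 228  151   59  170 3499] [0.0367 0.046  0.0475] [604.9 142.5] [35.2 98.7] long-axis 84.2
[207 227  18  46 246] [0.04   0.0466 0.0516] [587.7 146.1] [ 6.6 23.4] long-axis 99.7
[291 227  18  46 231] [0.04   0.0461 0.0513] [623.9 142.1] [ 6.2 23.2] long-axis 67.3
```

View pics/w11.png

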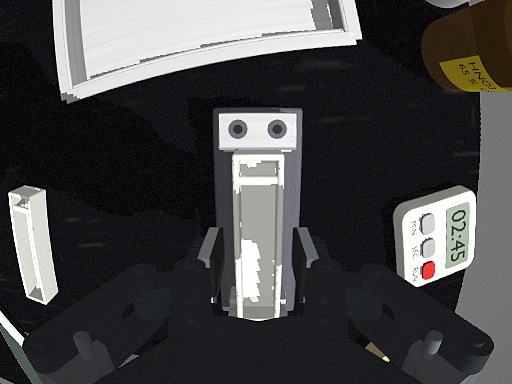

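>>> {"method": "play_rows", "body": {"commands": [0,0,0,0,0,0,0,0,0,0,0,0,0,0,0,0,0,0,0,0,0,0,0,0,0,0,0,0,0,0], "claw": 0}}

```text
t: 13.55
eef_pos: [0.6062, 0.1445, 0.0525]
ee_rot: [[0.107, 0.994, 0.0], [0.994, -0.107, 0.0], [0.0, 0.0, -1.0]]
force: [-0.1, -0.9, 2.8]
grip_width: 0.0224
```

>>> {"method": "play_rows", "body": {"commands": [0,0,20,0,0,0,0,0,45,0,0,0,0,0,75,0,0,0,1,-30,80,0,0,3,2,-70,80,0,0,6,3,-110,80,0,0,9.5,3.5,-150,80,0,0,9.5,3.5,-190,80,0,0,9.5,3.5,-230,80,0,0,9.5,3.5,-260,80,0,0,9.5,3.5,-290,80,0,0,9.5,3.5,-290,80,0,0,9.5,3.5,-290,80,0,0,9.5]}}

```text
t: 14.63
eef_pos: [0.6093, -0.1472, 0.132]
ee_rot: [[-0.055, 0.998, -0.0], [0.998, 0.055, 0.0], [0.0, -0.0, -1.0]]
force: [0.4, -0.2, -0.8]
grip_width: 0.0226
```

```bash
python3 held.py w12
```

```text
[ 0.6093 -0.1472  0.132 ] [ 0.3756 -0.2479 -0.804 ] 0.02255847041019977 yaw 93.16624543918232
held rim: z [0.1257 0.127 ] far end [47.0629 47.2153 47.3205] sides [-11.1679  12.3032]
((606.5460205078125, -108.58174896240234), (23.768394470214844, 17.287616729736328), 3.1764140129089355)
[477 242  35  93 811] [0.0358 0.0431 0.0512] [ 899.5 -247.8] [  5.  121.9] long-axis 89.7
```

View pics/w12.png

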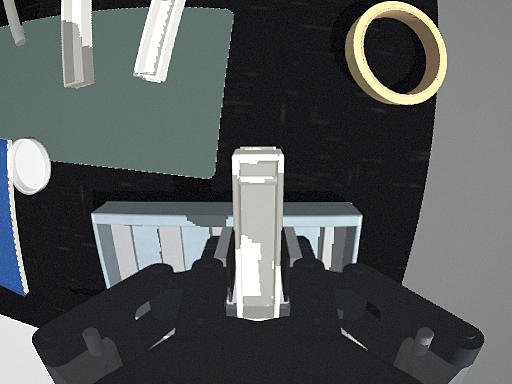

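```bash
python3 - <<'E'
from h import *
import glob
# poses recorded
R4=np.array([[.998,.056,.007],[.056,-.998,-.005],[.007,.005,-1.]]);
U,_,V=np.linalg.svd(R4);R4=U@V
for f,st in (('w4',dict(eef_pos=[.5933,-.3468,.2858],ee_rot=R4)),('w12',status.observe())):
    im=dict(np.load(f'pics/{f}.npz')); P=wcloud(im,st)
    m=(P[...,2]>.033)&(P[...,2]<.0385)&(P[...,0]>.44)&(P[...,0]<.73)&(P[...,1]<-.13)&(P[...,1]>-.32)
    Q=P[m]; F=Q[Q[:,1]>-.175+0*Q[:,0]]; 
    print(f,len(Q),len(F),np.percentile(F[:,2],[5,50,95]))
    a=np.radians(3.3); x=Q[:,0]*np.cos(a)+Q[:,1]*np.sin(a); y=-Q[:,0]*np.sin(a)+Q[:,1]*np.cos(a)
    print(' x range',np.percentile(x,[.2,1,99,99.8])*1000,'y',np.percentile(y,[.2,1,99,99.8])*1000)
    r=cv2.minAreaRect((F[:,:2]*1000).astype(np.float32)); print(r)
    # floor vs ribs along x at mid y
    m=(P[...,2]>-.002)&(P[...,2]<.02)&(np.abs(P[...,0]*-np.sin(a)+P[...,1]*np.cos(a)+.2605)<.035)
    Q=P[m]; xx=(Q[:,0]*np.cos(a)+Q[:,1]*np.sin(a))*1000
    h=[]
    for b in range(440,700,2):
        s=Q[(xx>=b)&(xx<b+2)]
        h.append(f'{b}:{np.median(s[:,2])*1000:.0f}' if len(s)>5 else f'{b}:-')
    print(' '.join(h))
E
```

```text
w4 2201 894 [0.0334 0.0347 0.036 ]
 x range [448.1763 448.9235 687.3391 700.5003] y [-337.1157 -317.6261 -198.6397 -198.1796]
((579.5131225585938, -168.31607055664062), (237.83706665039062, 14.179306030273438), 1.0464235544204712)
440:- 442:- 444:- 446:- 448:- 450:15 452:14 454:10 456:10 458:10 460:10 462:10 464:10 466:10 468:10 470:10 472:9 474:5 476:3 478:3 480:3 482:3 484:3 486:3 488:3 490:3 492:3 494:3 496:3 498:3 500:3 502:- 504:10 506:10 508:10 510:10 512:10 514:9 516:10 518:10 520:10 522:10 524:10 526:6 528:3 530:3 532:3 534:3 536:3 538:3 540:3 542:3 544:3 546:3 548:3 550:3 552:3 554:3 556:10 558:10 560:10 562:10 564:10 566:10 568:10 570:10 572:10 574:10 576:10 578:3 580:3 582:3 584:3 586:3 588:3 590:3 592:3 594:3 596:3 598:3 600:3 602:3 604:3 606:3 608:9 610:10 612:10 614:10 616:10 618:10 620:10 622:10 624:10 626:10 628:10 630:3 632:3 634:3 636:3 638:3 640:3 642:3 644:3 646:3 648:3 650:3 652:3 654:3 656:3 658:3 660:9 662:10 664:10 666:10 668:10 670:10 672:10 674:10 676:10 678:10 680:10 682:15 684:- 686:- 688:- 690:- 692:-1 694:-1 696:-1 698:-1
w12 3062 2321 [0.0335 0.0347 0.0
[... 318 characters left out ...]
:5 476:3 478:3 480:3 482:3 484:3 486:3 488:3 490:3 492:3 494:3 496:3 498:3 500:3 502:4 504:10 506:10 508:10 510:10 512:10 514:10 516:10 518:10 520:10 522:10 524:10 526:4 528:3 530:3 532:3 534:3 536:3 538:3 540:3 542:3 544:3 546:3 548:3 550:3 552:3 554:3 556:- 558:- 560:- 562:- 564:- 566:- 568:- 570:- 572:- 574:10 576:10 578:- 580:- 582:- 584:- 586:- 588:- 590:- 592:- 594:- 596:- 598:- 600:- 602:- 604:- 606:- 608:- 610:- 612:- 614:- 616:- 618:- 620:10 622:10 624:- 626:- 628:- 630:- 632:- 634:- 636:2 638:3 640:3 642:3 644:3 646:3 648:3 650:3 652:3 654:3 656:3 658:3 660:9 662:10 664:10 666:10 668:10 670:10 672:10 674:10 676:10 678:10 680:10 682:14 684:- 686:- 688:- 690:- 692:- 694:- 696:- 698:-
```

>>> {"method": "play_rows", "body": {"commands": [-1.7,-35,0,0,0,0,-1.7,-76,-10,0,0,0,-1.7,-76,-40,0,0,0,-1.7,-76,-60,0,0,0,-1.7,-76,-70,0,0,0,-1.7,-76,-70,0,0,0,-1.7,-76,-70,0,0,0]}}

```text
t: 15.27
eef_pos: [0.6081, -0.2202, 0.0626]
ee_rot: [[-0.06, 0.998, -0.0], [0.998, 0.06, 0.001], [0.001, -0.0, -1.0]]
force: [0.7, -0.1, -0.2]
grip_width: 0.022
```

```bash
python3 held.py w13
```

```text
[ 0.6081 -0.2202  0.0626] [ 0.7134 -0.1072 -0.1911] 0.022031384156294968 yaw 93.43936066366194
held rim: z [0.057  0.0598] far end [47.2869 47.4249 47.679 ] sides [-11.2979  12.6445]
((605.1203002929688, -181.42071533203125), (24.15770721435547, 17.671064376831055), 3.389558792114258)
[205 131 117  22 985] [0.035  0.0356 0.0497] [ 607.4 -168.6] [ 9.4 61.2] long-axis 2.4
[136 133  69  18 424] [0.035  0.0354 0.0362] [ 556.9 -171.7] [ 9.4 39.2] long-axis 1.8
[343 135  37  17 203] [0.035  0.0354 0.0362] [ 660.5 -165.9] [ 8.7 21.1] long-axis 7.9
[ 70 136  39  16 202] [0.035  0.0354 0.0361] [ 505.4 -173.6] [ 8.9 27.7] long-axis 179.8
[238 162  39  15 571] [0.0412 0.0422 0.0459] [ 605.1 -182.4] [ 9.3 18.2] long-axis 3.3
[ 239  185   38  130 4443] [0.0383 0.0403 0.0485] [ 607.9 -228. ] [18.5 77.8] long-axis 93.8
[490 351  22  33 291] [0.0357 0.0419 0.0509] [ 899.2 -391.2] [ 5. 54.] long-axis 90.6
```

View pics/w13.png

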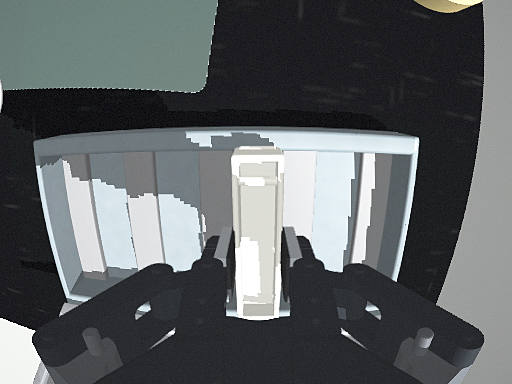

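>>> {"method": "play_rows", "body": {"commands": [-0.5,-3.2,-6,0,0,0,-0.5,-3.2,-12,0,0,0,-0.5,-3.2,-18,0,0,0,-0.5,-3.2,-24,0,0,0,-0.5,-3.2,-28,0,0,0,-0.5,-3.2,-31,0,0,0,-0.5,-3.2,-31,0,0,0,-0.5,-3.2,-31,0,0,0]}}

```text
t: 15.98
eef_pos: [0.6074, -0.2245, 0.0315]
ee_rot: [[-0.058, 0.998, 0.0], [0.998, 0.058, 0.0], [0.0, 0.0, -1.0]]
force: [-0.0, 0.7, 1.7]
grip_width: 0.0223
```

>>> {"method": "play_rows", "body": {"commands": [0,0.7,-1.2,0,0,0,0,0.7,-1.2,0,0,0]}}

```text
t: 16.15
eef_pos: [0.6076, -0.2243, 0.0307]
ee_rot: [[-0.058, 0.998, 0.0], [0.998, 0.058, -0.001], [-0.001, 0.0, -1.0]]
force: [-1.7, 0.6, 6.1]
grip_width: 0.0224
```

>>> {"method": "play_rows", "body": {"commands": [0,0,0.5,0,0,0,0,0,0.5,0,0,0,0,0,0.5,0,0,0,0,0,0.5,0,0,0,0,0,30,0,0,0,0,0,60,0,0,0,0,30,100,0,0,0,0,60,130,0,0,0,0,60,130,0,0,0], "claw": 42}}

```text
t: 16.9
eef_pos: [0.6101, -0.1617, 0.1658]
ee_rot: [[-0.06, 0.998, 0.007], [0.998, 0.06, 0.0], [-0.0, 0.007, -1.0]]
force: [0.9, 0.2, -0.3]
grip_width: 0.0359
```

```bash
python3 - <<'E'
from h import *
im,st,P=wsnap('w14'); print(st['eef_pos'],yaw(st))
comps(P,.0205,.0305)
t=snap('top','top2'); P=cloud(t); H=P[...,2]
comps(P,.011,.05,60)
E
```

```text
[ 0.6101 -0.1617  0.1658] 93.46045083933424
[ 340    0   87   91 2197] [0.0218 0.0235 0.0247] [725.2 -16.3] [92.4 93.6] long-axis 59.1
[ 454    0   58  315 1645] [0.021  0.0252 0.0298] [ 899.5 -121.4] [  5.9 420.6] long-axis 89.8
[108 183 240   5 622] [0.0209 0.0255 0.03  ] [ 577.8 -165. ] [  1.6 236.5] long-axis 3.1
[111 198  16  73 327] [0.0209 0.0262 0.03  ] [ 466. -227.] [ 2.2 85.3] long-axis 93.1
[238 198  25  86 729] [0.0215 0.0244 0.0257] [ 606.7 -224.6] [24.1 96.2] long-axis 93.7
[219 285  78   7 384] [0.0213 0.0254 0.0299] [ 617.7 -277.3] [ 2.9 82.8] long-axis 3.3
[  72   67  284   66 2131] [0.0135 0.0317 0.0487] [811.8 139. ] [181.7 809.8] long-axis 90.4
[449  66  63   8 388] [0.0133 0.0312 0.0479] [ 898.2 -633.8] [  5.8 200.9] long-axis 90.4
[255 114  32  33 345] [0.0141 0.0237 0.0275] [722.6 -14.4] [89.3 93.1] long-axis 179.5
[150 117  19  17 106] [0.0128 0.0314 0.0467] [729.8 299.1] [21.5 56.1] long-axis 121.7
[213 116  25  24 482] [0.0125 0.0159 0.0194] [732.5 116. ] [65.3 66.7] long-axis 8.2
[108 119  17  16 101] [0.0126 0.0321 0.0469] [728.4 422.2] [20.4 46.4] long-ax
[... 993 characters left out ...]
  60 1823] [0.0116 0.0144 0.02  ] [322.8 337.1] [135.4 163.9] long-axis 102.1
[304 247  13  22 183] [0.0118 0.0147 0.0179] [ 359.6 -116.9] [29.3 59.2] long-axis 168.5
[171 258  13  13  77] [0.012  0.0217 0.0288] [342.6 246.1] [32.6 33.2] long-axis 44.3
[224 261  44  28 225] [0.0114 0.0141 0.0182] [313.4  60.8] [ 14.2 132.4] long-axis 118.0
[302 288  12  29 141] [0.0111 0.0126 0.015 ] [ 238.7 -105.3] [25.3 75. ] long-axis 167.8
[ 121  300   52   41 1443] [0.0116 0.0144 0.0176] [199.1 327.7] [ 89.3 129.6] long-axis 101.9
[ 63 321  13  63 484] [0.0138 0.0326 0.0491] [117.2 523.5] [ 12.7 159.4] long-axis 179.6
[ 57 325   7  59 160] [0.0364 0.0449 0.0498] [117.  536.5] [ 13.4 146.6] long-axis 0.6
```

View pics/w14.png

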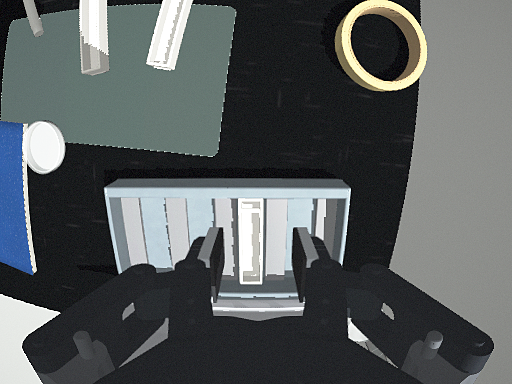

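>>> {"method": "play_rows", "body": {"commands": [-25,35,0,0,0,-6,-50,70,0,0,0,-13,-75,110,0,0,0,-13.3,-93,151,-30,0,0,-13.3,-93,151,-60,0,0,-13.3,-93,151,-76,0,0,-13.3,-93,151,-76,0,0,-13.3,-93,151,-76,0,0,-13.3], "claw": 55}}

```text
t: 17.67
eef_pos: [0.5127, -0.0135, 0.0824]
ee_rot: [[0.173, 0.985, -0.004], [0.985, -0.173, -0.0], [-0.001, -0.004, -1.0]]
force: [0.6, -0.6, 0.1]
grip_width: 0.0469
```

```bash
python3 - <<'E'
from h import *
im,st,P=wsnap('w15'); print(st['eef_pos'],yaw(st))
comps(P,.011,.03,400)
E
```

```text
[ 0.5127 -0.0135  0.0824] 80.02668766848862
[  76    0   45   95 1848] [0.0119 0.0183 0.0214] [420.5 126.1] [25.3 74.2] long-axis 74.7
[ 460    0   52   57 2359] [0.0128 0.0151 0.0173] [734.1 104.4] [48.7 66.9] long-axis 6.5
[331  26  62  37 481] [0.0122 0.0213 0.0291] [599.2  86.6] [21. 37.] long-axis 173.2
[ 460  113   52  109 2304] [0.0122 0.0228 0.0244] [710.2 -17.1] [67.3 93.5] long-axis 92.6
[   0  123   67  101 1129] [0.0114 0.0135 0.0151] [321.4  48.2] [ 15.  109.8] long-axis 118.6
[ 246  140   38  124 1820] [0.0135 0.0202 0.0216] [517.3 -11.2] [24.4 88. ] long-axis 79.9
[ 101  142   76  131 2407] [0.0118 0.0187 0.0214] [428.8  -1. ] [25.4 99.2] long-axis 98.8
[119 332  36  32 461] [0.0124 0.0139 0.0148] [ 365.2 -142.4] [17.6 60. ] long-axis 34.7
```

View pics/w15.png

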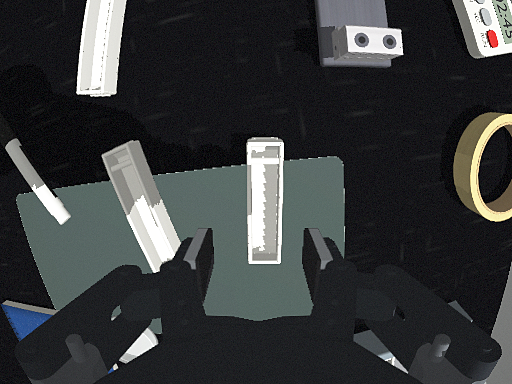

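>>> {"method": "play_rows", "body": {"commands": [4,2,-25,0,0,0,4,2,-45,0,0,0,4,2,-57,0,0,0,4,2,-57,0,0,0,4,2,-57,0,0,0]}}

```text
t: 18.13
eef_pos: [0.5192, -0.0118, 0.0278]
ee_rot: [[0.174, 0.985, 0.001], [0.985, -0.174, -0.0], [0.0, 0.001, -1.0]]
force: [0.4, 0.4, 0.4]
grip_width: 0.0467
```

>>> {"method": "play_rows", "body": {"commands": [0,0,0,0,0,0,0,0,0,0,0,0,0,0,0,0,0,0,0,0,0,0,0,0,0,0,0,0,0,0,0,0,0,0,0,0], "claw": 0, "newtons": 45}}

```text
t: 18.63
eef_pos: [0.52, -0.0114, 0.0289]
ee_rot: [[0.173, 0.985, 0.003], [0.985, -0.173, -0.001], [-0.0, 0.003, -1.0]]
force: [-1.0, -1.1, 6.4]
grip_width: 0.0224
```

>>> {"method": "play_rows", "body": {"commands": [0,0,20,0,0,0,0,0,50,0,0,0,0,0,80,0,0,0,30,40,80,0,0,2,60,80,80,0,0,3.8,88,120,80,0,0,3.8,88,155,80,0,0,3.8,88,155,80,0,0,3.8,88,155,80,0,0,3.8]}}

```text
t: 19.38
eef_pos: [0.6075, 0.1478, 0.1076]
ee_rot: [[0.103, 0.995, 0.001], [0.995, -0.103, 0.002], [0.002, 0.001, -1.0]]
force: [-0.0, -0.5, -0.6]
grip_width: 0.0223
```

```bash
python3 held.py w16
```

```text
[0.6075 0.1478 0.1076] [-0.0204 -0.5355 -0.5595] 0.022331789403266647 yaw 84.09819274736678
held rim: z [0.099  0.1002] far end [43.3546 43.5086 43.6359] sides [-11.5894  12.2279]
((610.970458984375, 184.4114532470703), (13.620224952697754, 23.9700927734375), 83.96803283691406)
[395   0  51  22 429] [0.0359 0.0436 0.0511] [738.6 281.9] [ 7.8 36.8] long-axis 159.6
[404  29  38  69 739] [0.036  0.0438 0.0511] [733.4 241.4] [21.5 51.1] long-axis 98.9
[ 228  117   57   27 1496] [0.0414 0.043  0.0442] [611.7 201.5] [17.4 36.5] long-axis 173.9
[478 308  34  76 623] [0.0359 0.0426 0.051 ] [899.6 -91.6] [  4.9 145.1] long-axis 90.3
```

View pics/w16.png

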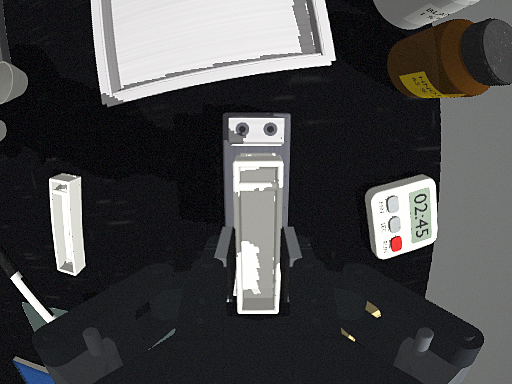

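>>> {"method": "play_rows", "body": {"commands": [-2.3,-4.2,-10,0,0,0,-2.3,-4.2,-22,0,0,0,-2.3,-4.2,-27,0,0,0,-2.3,-4.2,-27,0,0,0,-2.3,-4.2,-27,0,0,0]}}

```text
t: 19.85
eef_pos: [0.6032, 0.1386, 0.0794]
ee_rot: [[0.109, 0.994, -0.002], [0.994, -0.109, -0.0], [-0.001, -0.002, -1.0]]
force: [-0.6, 0.2, -0.3]
grip_width: 0.0222
```

```bash
python3 held.py w17
```

```text
[0.6032 0.1386 0.0794] [-0.6373  0.1849 -0.2746] 0.022246460589885962 yaw 83.76388647041324
held rim: z [0.0708 0.072 ] far end [43.3551 43.4614 43.6308] sides [-11.567   12.1316]
((607.0233154296875, 175.21142578125), (13.590725898742676, 23.59320831298828), 83.30050659179688)
[ 427    7   47   77 1054] [0.036  0.0437 0.0511] [734.6 240.1] [23.2 51.5] long-axis 103.6
[ 229  101   66   32 1993] [0.0417 0.043  0.0443] [611.8 201.5] [17.2 35.6] long-axis 172.8
```

>>> {"method": "play_rows", "body": {"commands": [0,0,0,0,0,0,0,0,0,0,0,0,0,0,0,0,0,0,0,0,0,0,0,0]}}

```text
t: 20.23
eef_pos: [0.6044, 0.1399, 0.0805]
ee_rot: [[0.107, 0.994, 0.001], [0.994, -0.107, 0.0], [0.0, 0.001, -1.0]]
force: [-0.7, 0.4, 0.2]
grip_width: 0.0225
```

>>> {"method": "play_rows", "body": {"commands": [0.5,3,0,0,0,0,0.5,3,0,0,0,0,0.5,3,0,0,0,0,0.5,3,0,0,0,0]}}

```text
t: 20.57
eef_pos: [0.6046, 0.143, 0.0802]
ee_rot: [[0.107, 0.994, -0.0], [0.994, -0.107, 0.0], [0.0, -0.0, -1.0]]
force: [-0.2, -0.4, 0.0]
grip_width: 0.0224
```

Target y 143.6; lower, expecting no contact until base.

>>> {"method": "play_rows", "body": {"commands": [0.5,0.5,-6,0,0,0,0.5,0.5,-12,0,0,0,0.5,0.5,-18,0,0,0,0.5,0.5,-22,0,0,0,0.5,0.5,-26,0,0,0,0.5,0.5,-29,0,0,0,0.5,0.5,-32,0,0,0,0.5,0.5,-35,0,0,0,0.5,0.5,-38,0,0,0,0.5,0.5,-38,0,0,0,0.5,0.5,-38,0,0,0]}}

```text
t: 21.48
eef_pos: [0.605, 0.1433, 0.0421]
ee_rot: [[0.107, 0.994, -0.0], [0.994, -0.107, 0.0], [0.0, -0.0, -1.0]]
force: [-0.3, 0.4, -1.0]
grip_width: 0.0224
```

>>> {"method": "play_rows", "body": {"commands": [0,0,-2,0,0,0,0,0,-2,0,0,0,0,0,-2,0,0,0]}}

```text
t: 21.73
eef_pos: [0.6051, 0.1433, 0.0402]
ee_rot: [[0.107, 0.994, 0.0], [0.994, -0.107, 0.0], [0.0, 0.0, -1.0]]
force: [0.5, -0.0, -0.5]
grip_width: 0.022
```

>>> {"method": "play_rows", "body": {"commands": [0,0,0,0,0,0,0,0,0,0,0,0,0,0,0,0,0,0,0,0,0,0,0,0], "claw": 42}}

```text
t: 22.07
eef_pos: [0.6052, 0.1433, 0.0404]
ee_rot: [[0.107, 0.994, 0.0], [0.994, -0.107, 0.0], [0.0, 0.0, -1.0]]
force: [0.3, 0.0, 0.2]
grip_width: 0.0363
```

```bash
python3 - <<'E'
from h import *
im,st,P=wsnap('w18'); print(st['eef_pos'],st['force'])
comps(P,.026,.036,200)
E
```

```text
[0.6052 0.1433 0.0404] [0.3003 0.0458 0.1703]
[451   4  47  86 876] [0.0264 0.0311 0.0354] [733.7 239. ] [21.3 50.9] long-axis 106.9
[ 229  159   60  162 2945] [0.027  0.0302 0.0315] [605.8 139.7] [35.2 94.4] long-axis 82.9
```

View pics/w18.png

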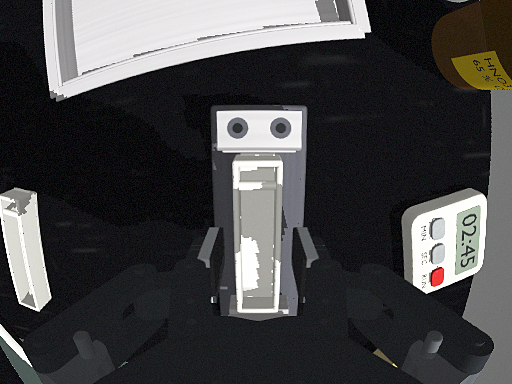

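>>> {"method": "play_rows", "body": {"commands": [0,0,-3,0,0,0,0,0,-3,0,0,0,0,0,-3,0,0,0]}}

```text
t: 22.37
eef_pos: [0.6048, 0.1433, 0.0369]
ee_rot: [[0.107, 0.994, -0.001], [0.994, -0.107, -0.0], [-0.0, -0.001, -1.0]]
force: [-0.0, -0.3, -0.3]
grip_width: 0.0358
```

>>> {"method": "play_rows", "body": {"commands": [0,0,0,0,0,0,0,0,0,0,0,0,0,0,0,0,0,0,0,0,0,0,0,0,0,0,0,0,0,0], "claw": 0}}

```text
t: 22.78
eef_pos: [0.6052, 0.1434, 0.0373]
ee_rot: [[0.107, 0.994, 0.0], [0.994, -0.107, 0.0], [0.0, 0.0, -1.0]]
force: [0.2, 0.4, 1.9]
grip_width: 0.0229
```

```bash
python3 - <<'E'
from h import *
P=np.load('pics/w5P.npy')
m=(P[...,2]>.019)&(P[...,2]<.027)&(P[...,0]>.48)&(P[...,0]<.70)&(P[...,1]>.24)&(P[...,1]<.44)
n,l,s,c=cv2.connectedComponentsWithStats(m.astype(np.uint8))
i=1+np.argmax(s[1:,4]); Q=P[l==i]; print(s[i],cv2.minAreaRect((Q[:,:2]*1000).astype(np.float32)))
im=dict(np.load('pics/top0.npz'))
pts=np.array([world(im,u*.64,v*.64,.024)[:2] for u,v in((191,233),(283,230),(286,329),(194,333))]); print(pts, pts.mean(0))
m=(P[...,2]>-.0)&(P[...,2]<.01)&(P[...,0]>.55)&(P[...,0]<.62)&(P[...,1]>.31)&(P[...,1]<.36);print(np.median(P[m],0))
E
```

```text
[  24   12   99  129 2246] ((589.4179077148438, 339.22760009765625), (203.18350219726562, 198.36094665527344), 0.0763290673494339)
[[0.6672 0.4074]
 [0.6716 0.2408]
 [0.4902 0.2324]
 [0.4845 0.3953]] [0.5784 0.319 ]
[0.585  0.3339 0.0019]
```

>>> {"method": "play_rows", "body": {"commands": [0,0,20,0,0,0,0,0,45,0,0,0,0,0,75,0,0,0,2,30,80,0,0,2,4,70,80,0,0,4,6,110,80,0,0,6,8,150,80,0,0,6,9,177,80,0,0,6,9,177,60,0,0,6,9,177,40,0,0,6,9,177,40,0,0,6,9,177,40,0,0,6]}}

```text
t: 23.78
eef_pos: [0.6126, 0.3196, 0.0757]
ee_rot: [[0.003, 1.0, -0.003], [1.0, -0.003, -0.002], [-0.002, -0.003, -1.0]]
force: [0.5, -0.3, 0.3]
grip_width: 0.0225
```

```bash
python3 held.py w19
```

```text
[0.6126 0.3196 0.0757] [ 0.4956 -0.2812  0.3392] 0.022549821456936646 yaw 89.85557519154278
held rim: z [0.0687 0.0699] far end [43.2981 43.5313 43.7085] sides [-11.3864  12.2826]
((612.2584838867188, 356.5164489746094), (23.94365882873535, 13.681458473205566), 0.03589285910129547)
[   0    0   26  114 2254] [0.0356 0.0406 0.0447] [433.5 446.3] [33.7 90. ] long-axis 92.6
[284   0  81  76 657] [0.036  0.0447 0.0513] [644.  422.5] [17.2 58.8] long-axis 138.4
[427  47  44  45 663] [0.0358 0.0442 0.0512] [727.6 415.5] [ 8.6 34.3] long-axis 136.8
[ 432  110   39   74 1000] [0.0361 0.0439 0.051 ] [732.2 372.3] [19.7 47. ] long-axis 84.7
[241 191  28  41 279] [0.0509 0.0517 0.052 ] [610.4 332.7] [14.7 23. ] long-axis 88.8
[ 412  196   61   75 1166] [0.0359 0.0439 0.0513] [732.3 316.4] [24.3 56.7] long-axis 58.8
[415 279  29  21 328] [0.036  0.0431 0.051 ] [737.6 266.6] [ 4.2 18.3] long-axis 28.4
[485 340  27  44 429] [0.0357 0.0424 0.0508] [899.2 125.2] [ 5.2 76.2] long-axis 89.4
```

View pics/w19.png

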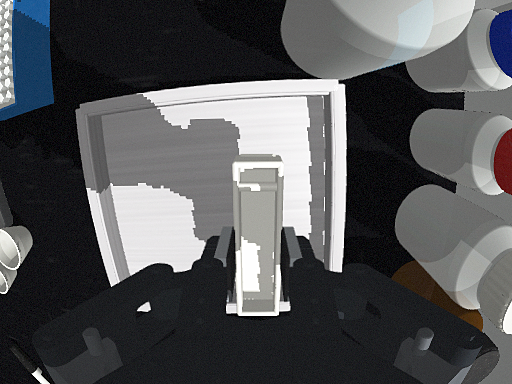

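>>> {"method": "play_rows", "body": {"commands": [-5,0,-12,0,0,0,-5,0,-24,0,0,0,-5,0,-34,0,0,0,-5,0,-40,0,0,0,-5,0,-44,0,0,0,-5,0,-44,0,0,0,-5,0,-44,0,0,0]}}

```text
t: 24.42
eef_pos: [0.6092, 0.3202, 0.0332]
ee_rot: [[0.003, 1.0, -0.0], [1.0, -0.003, 0.0], [0.0, -0.0, -1.0]]
force: [-0.5, 0.7, -0.1]
grip_width: 0.0223
```

>>> {"method": "play_rows", "body": {"commands": [0,0,-2.2,0,0,0,0,0,-2.2,0,0,0,0,0,-2.2,0,0,0]}}

```text
t: 24.67
eef_pos: [0.6093, 0.3204, 0.0313]
ee_rot: [[0.003, 1.0, 0.0], [1.0, -0.003, 0.0], [0.0, 0.0, -1.0]]
force: [0.0, -0.0, -0.3]
grip_width: 0.0224
```

>>> {"method": "play_rows", "body": {"commands": [0,0,0.5,0,0,0,0,0,0.5,0,0,0,0,0,0.5,0,0,0,0,0,0.5,0,0,0,0,0,30,0,0,0,0,0,70,0,0,0,0,0,110,0,0,0,0,0,110,0,0,0], "claw": 42}}

```text
t: 25.33
eef_pos: [0.6135, 0.3226, 0.1504]
ee_rot: [[0.003, 1.0, 0.011], [1.0, -0.003, 0.006], [0.006, 0.011, -1.0]]
force: [2.7, 0.9, 1.3]
grip_width: 0.036
```

```bash
python3 - <<'E'
from h import *
im,st,P=wsnap('w20'); print(st['eef_pos'])
comps(P,.014,.03,200)
im=dict(np.load('pics/top0.npz'))
for u,v in((300,438),(304,470),(245,470),(130,490),(40,520)): print(world(im,u*.64,v*.64), world(im,u*.64,v*.64,.26))
P=cloud(im); m=(P[...,2]>.22)&(P[...,2]<.3)&(P[...,0]>.2)&(P[...,0]<.45)&(P[...,1]>.05)&(P[...,1]<.5)
Q=P[m]; print(len(Q),Q.min(0),Q.max(0)); print(Q[np.argsort(Q[:,1])[:5]],Q[np.argsort(-Q[:,0])[:5]])
E
```

```text
[0.6135 0.3226 0.1504]
[  34    0   54  121 1002] [0.0149 0.0222 0.0293] [436.7 445.2] [ 57.4 132.1] long-axis 65.9
[187   0  42  16 468] [0.015  0.0163 0.0213] [571.6 486.6] [15.6 33.8] long-axis 176.6
[193   0  44  30 231] [0.0147 0.0225 0.0292] [580.5 474.3] [15.2 40.1] long-axis 23.5
[ 460    0   52  320 2761] [0.0148 0.0217 0.0289] [899.5 337.1] [ 33.7 407.2] long-axis 94.3
[ 118   49  201  222 6120] [0.017  0.0227 0.024 ] [577.3 340.7] [176.1 206.6] long-axis 14.6
[370  68  29  31 211] [0.015  0.0224 0.0292] [727.7 416. ] [ 8.4 36. ] long-axis 136.6
[374 111  25  50 315] [0.0149 0.0222 0.0293] [731.9 372.1] [18.4 46.5] long-axis 84.8
[ 237  140   28   96 1021] [0.0165 0.0231 0.0246] [608.4 320.3] [23.8 87.8] long-axis 89.9
[364 172  42  50 389] [0.015  0.022  0.0294] [730.8 317.3] [20.4 54.8] long-axis 58.2
[ 34 207  32  36 632] [0.015  0.0229 0.0297] [384.1 283.8] [39.3 41.7] long-axis 13.4
[362 234  27  32 300] [0.0151 0.022  0.0288] [731.2 254.7] [11.3 40.8] long-axis 58.2
[ 23 239  24  28 390] [0.0148 0.0212 0.0258] [344.9 244.3] [33.3 35.6] long-axis 34.7
[223 253  69  17 894] [0.0155 0.0224 0.0238] [613.3 245.9] [11.7 67. ] long-axis 2.8
[239 288  35  11 297] [0.0149 0.0229 0.029 ] [612.6 210.1] [ 3.  35.8] long-axis 173.1
[348 327  28  26 302] [0.0142 0.0151 0.0161] [746.  119.1] [15.6 68.3] long-axis 131.2
[0.2982 0.2086 0.0012] [0.3128 0.1687 0.26  ]
[0.243  0.2006 0.0029] [0.2702 0.1627 0.26  ]
[0.2717 0.2411 0.2655] [0.2711 0.2424 0.26  ]
[0.2519 0.3796 0.2991] [0.2467 0.3959 0.26  ]
[0.2506 0.3834 0.4948] [0.2092 0.5133 0.26  ]
1026 [0.2315 0.163  0.247 ] [0.3183 0.4031 0.2993]
[[0.2828 0.163  0.2672]
 [0.2802 0.1638 0.2617]
 [0.2838 0.1647 0.2555]
 [0.2809 0.1649 0.2684]
 [0.2829 0.165  0.268 ]] [[0.3183 0.1996 0.2656]
 [0.3183 0.193  0.2669]
 [0.3182 0.202  0.2644]
 [0.3182 0.1954 0.2654]
 [0.3182 0.1977 0.2647]]
```

View pics/w20.png

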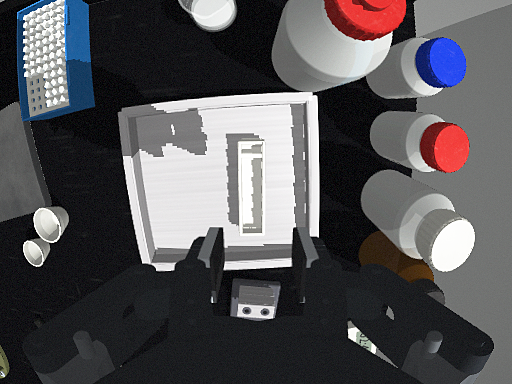

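```bash
python3 - <<'E'
from h import *
from scipy.optimize import least_squares
D=np.array([[18.006,-2.755,.5995,.2444],[17.318,-6.253,.589,.2249],[22.97,-1.592,.6378,.1997],[28.476,5.668,.684,.1912]])
st=status.observe();j=st['joints'];D=np.vstack([D,[j[1],j[2],np.hypot(*st['eef_pos'][:2]),st['eef_pos'][2]]]);print(D[-1],j)
def fk(p,j2,j3):
    a,L1,L2,H,e=p; j2=np.radians(j2);P=j2-np.radians(j3)
    return a+L1*np.sin(j2)+L2*np.cos(P)+e*np.sin(P), H+L1*np.cos(j2)-L2*np.sin(P)+e*np.cos(P)
f=lambda p:np.concatenate([fk(p,D[:,0],D[:,1])[0]-D[:,2],fk(p,D[:,0],D[:,1])[1]-D[:,3],0.02*(np.array(p)-[0,.45,.45,0.1,0])])
s=least_squares(f,[0,.45,.45,.1,0]);print(s.x,s.fun)
p=s.x
g=least_squares(lambda q:[fk(p,*q)[0]-.445,fk(p,*q)[1]-.025],[15,-20]).x;print(g)
E
```

```text
[30.1572  2.4531  0.692   0.1469] [ 27.7354  30.1572   2.4531  61.7215   0.0058 117.8919]
[ 0.0037  0.5271  0.4281 -0.1914  0.0922] [ 0.0001  0.0009 -0.0007  0.0014 -0.0016 -0.      0.0002  0.0001 -0.0002
  0.      0.0001  0.0015 -0.0004 -0.0058  0.0018]
[ 13.1034 -41.7535]
```

>>> {"method": "play_rows", "body": {"commands": [-25,-25,0,0,0,-5,-50,-50,0,0,0,-10,-75,-75,0,0,0,-15,-100,-100,0,0,0,-15,-130,-125,0,0,0,-160,-155,-10,0,0,-15,-190,-185,-30,0,0,-15], "claw": 55}}

```text
schema error: expected a multiple of 6 numbers
```

>>> {"method": "play_rows", "body": {"commands": [-25,-25,0,0,0,-5,-50,-50,0,0,0,-10,-75,-75,0,0,0,-15,-100,-100,0,0,0,-15,-130,-125,0,0,0,-15,-160,-155,-10,0,0,-15,-190,-185,-30,0,0,-15,-190,-185,-60,0,0,-15,-190,-185,-60,0,0,-15,-190,-185,-60,0,0,-15,-190,-185,-60,0,0,-15], "claw": 55}}

```text
t: 26.3
eef_pos: [0.4206, 0.1361, 0.0819]
ee_rot: [[0.261, 0.965, 0.001], [0.965, -0.261, 0.001], [0.001, 0.001, -1.0]]
force: [0.6, 0.9, 0.3]
grip_width: 0.0465
```

```bash
python3 - <<'E'
from h import *
im,st,P=wsnap('w21'); print(st['eef_pos'],yaw(st),st['force'])
comps(P,.011,.03,400)
E
```

```text
[0.4206 0.1361 0.0819] 74.85667696112873 [0.5925 0.8907 0.2709]
[   0    0  174  127 9593] [0.012  0.0134 0.023 ] [319.  303.5] [118.2 176.8] long-axis 167.7
[ 317    0  195   39 2860] [0.0214 0.0228 0.024 ] [583.9 246.2] [ 28.  180.8] long-axis 178.6
[452  54  46  29 542] [0.0122 0.0231 0.0286] [606.6 193.3] [18.8 41.4] long-axis 146.7
[  85   67   47   51 1199] [0.0123 0.0209 0.0259] [344.8 243.9] [34.2 34.3] long-axis 20.1
[ 242  136   38  135 1918] [0.0141 0.0202 0.0216] [422.7 137.4] [24.4 95.6] long-axis 75.0
[457 191  45  37 680] [0.0124 0.022  0.0288] [598.9  87.8] [21.3 37.6] long-axis 175.7
[  0 310  26  45 545] [0.0114 0.0145 0.0282] [78.6 56.8] [39.8 44.4] long-axis 123.6
```

View pics/w21.png

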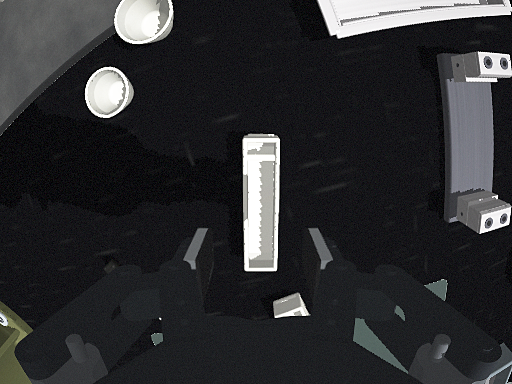

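>>> {"method": "play_rows", "body": {"commands": [1.5,1,-25,0,0,0,1.5,1,-45,0,0,0,1.5,1,-57,0,0,0,1.5,1,-57,0,0,0,1.5,1,-57,0,0,0]}}

```text
t: 26.77
eef_pos: [0.4218, 0.1371, 0.0246]
ee_rot: [[0.261, 0.965, 0.0], [0.965, -0.261, 0.0], [0.0, 0.0, -1.0]]
force: [0.5, -0.3, -0.6]
grip_width: 0.047
```

>>> {"method": "play_rows", "body": {"commands": [0,0,0,0,0,0,0,0,0,0,0,0,0,0,0,0,0,0,0,0,0,0,0,0,0,0,0,0,0,0,0,0,0,0,0,0], "claw": 0, "newtons": 45}}

```text
t: 27.27
eef_pos: [0.4222, 0.137, 0.0255]
ee_rot: [[0.261, 0.965, 0.003], [0.965, -0.261, 0.001], [0.002, 0.003, -1.0]]
force: [-0.3, 0.2, 5.8]
grip_width: 0.0227
```

>>> {"method": "play_rows", "body": {"commands": [0,0,20,0,0,0,0,0,50,0,0,0,0,0,80,0,0,0,30,1,80,0,0,3,60,2,80,0,0,6,90,3,80,0,0,9,120,4,80,0,0,9,150,5,80,0,0,9,182,7,80,0,0,9,182,7,70,0,0,9,182,7,65,0,0,9,182,7,60,0,0,9,182,7,60,0,0,9,182,7,60,0,0,9,182,7,60,0,0,9,182,7,60,0,0,9]}}

```text
t: 28.6
eef_pos: [0.6024, 0.1434, 0.0847]
ee_rot: [[0.107, 0.994, 0.001], [0.994, -0.107, 0.0], [0.0, 0.001, -1.0]]
force: [0.2, -0.2, -0.9]
grip_width: 0.0225
```

```bash
python3 held.py w22
```

```text
[0.6024 0.1434 0.0847] [ 0.1694 -0.1824 -0.8611] 0.022500548755447807 yaw 83.85968687739917
held rim: z [0.0795 0.0807] far end [47.818  47.9994 48.1408] sides [-11.4435  12.0729]
((606.3421630859375, 182.33688354492188), (18.0805606842041, 23.981172561645508), 83.64386749267578)
[429   0  39   9 207] [0.0356 0.0419 0.0507] [745.8 278.8] [ 4.2 26.8] long-axis 177.1
[ 425   15   44   76 1006] [0.036  0.044  0.0512] [734.3 239.6] [22.6 51.4] long-axis 105.1
[ 232  110   64   30 1875] [0.0414 0.0429 0.0442] [611.7 201.3] [17.1 36.5] long-axis 174.0
[494 350  18  34 259] [0.036  0.0418 0.0503] [ 899.5 -114. ] [ 4.9 68.5] long-axis 89.6
```

View pics/w22.png

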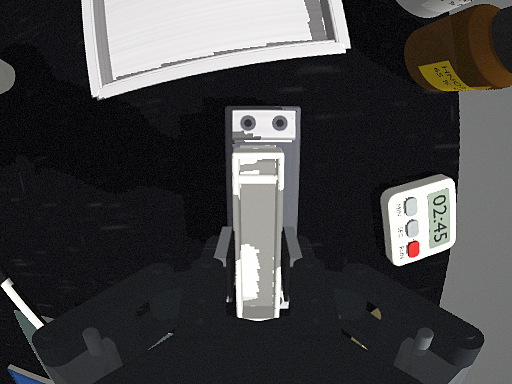

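>>> {"method": "play_rows", "body": {"commands": [2.8,0.2,-6,0,0,0,2.8,0.2,-12,0,0,0,2.8,0.2,-18,0,0,0,2.8,0.2,-22,0,0,0,2.8,0.2,-26,0,0,0,2.8,0.2,-29.5,0,0,0,2.8,0.2,-29.5,0,0,0]}}

```text
t: 29.23
eef_pos: [0.6048, 0.1433, 0.0534]
ee_rot: [[0.107, 0.994, -0.001], [0.994, -0.107, -0.0], [-0.0, -0.001, -1.0]]
force: [-0.1, 0.1, -0.4]
grip_width: 0.0227
```

>>> {"method": "play_rows", "body": {"commands": [0,0,-2,0,0,0,0,0,-3,0,0,0,0,0,-4,0,0,0,0,0,-5,0,0,0,0,0,-5,0,0,0]}}

```text
t: 29.65
eef_pos: [0.6056, 0.1435, 0.0514]
ee_rot: [[0.107, 0.994, 0.001], [0.994, -0.107, 0.0], [0.0, 0.001, -1.0]]
force: [-4.4, -1.0, 12.5]
grip_width: 0.0227
```

Stopped at the step level. Release and look.

>>> {"method": "play_rows", "body": {"commands": [0,0,2.5,0,0,0,0,0,2.5,0,0,0,0,0,2.5,0,0,0,0,0,2.5,0,0,0,0,0,2.5,0,0,0], "claw": 42}}

```text
t: 30.07
eef_pos: [0.6053, 0.1435, 0.0518]
ee_rot: [[0.107, 0.994, -0.0], [0.994, -0.107, 0.0], [0.0, -0.0, -1.0]]
force: [0.4, 0.3, -0.6]
grip_width: 0.0358
```

```bash
python3 - <<'E'
from h import *
im,st,P=wsnap('w23'); print(st['eef_pos'],st['force'])
comps(P,.041,.053,200)
t=snap('top','top3'); comps(cloud(t)[185:250,180:300],.011,.05,60)
E
```

```text
[0.6053 0.1435 0.0518] [ 0.405   0.3165 -0.5889]
[ 455    1   51   89 1126] [0.0417 0.0471 0.0523] [733.8 239.5] [22.6 51. ] long-axis 105.4
[ 219  111   79   37 2788] [0.0418 0.043  0.0442] [611.5 201.3] [17.  36.1] long-axis 173.8
[ 232  150   53  171 3059] [0.0428 0.0462 0.0475] [605.4 144.3] [24.4 94.8] long-axis 83.8
[206 227  19  46 253] [0.042  0.0476 0.0525] [586.9 145.3] [ 6.7 22.9] long-axis 100.4
[292 227  18  46 237] [0.042  0.0475 0.0523] [623.1 141. ] [ 6.3 23.8] long-axis 68.1
```

View pics/w23.png

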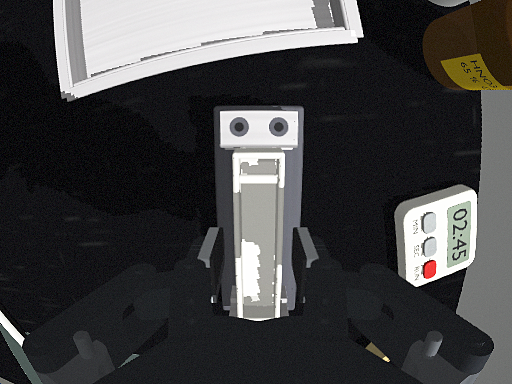

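>>> {"method": "play_rows", "body": {"commands": [0,0,0,0,0,0,0,0,0,0,0,0,0,0,0,0,0,0,0,0,0,0,0,0,0,0,0,0,0,0], "claw": 0}}

```text
t: 30.58
eef_pos: [0.6054, 0.1435, 0.052]
ee_rot: [[0.107, 0.994, 0.0], [0.994, -0.107, 0.0], [0.0, 0.0, -1.0]]
force: [-0.8, 0.0, 1.0]
grip_width: 0.0223
```

>>> {"method": "play_rows", "body": {"commands": [0,0,20,0,0,0,0,0,45,0,0,0,0,0,75,0,0,0,-5,-30,78,0,0,3,-10,-65,78,0,0,6,-20,-100,78,0,0,9.5,-25,-140,78,0,0,9.5,-30,-180,78,0,0,9.5,-40,-220,78,0,0,9.5,-45,-260,78,0,0,9.5,-50,-295,78,0,0,9.5,-50,-330,60,0,0,9.5,-50,-371,40,0,0,9.5,-50,-371,20,0,0,9.5,-50,-371,15,0,0,9.5,-50,-371,15,0,0,9.5,-50,-371,15,0,0,9.5,-50,-371,15,0,0,9.5]}}

```text
t: 32.08
eef_pos: [0.5563, -0.2265, 0.0682]
ee_rot: [[-0.06, 0.998, 0.001], [0.998, 0.06, -0.0], [-0.0, 0.001, -1.0]]
force: [0.7, -0.7, -0.8]
grip_width: 0.0225
```

```bash
python3 held.py w24
```

```text
[ 0.5563 -0.2265  0.0682] [ 0.7288 -0.6828 -0.8394] 0.022491996505416306 yaw 93.44287164721878
held rim: z [0.0624 0.0637] far end [48.0688 48.2109 48.3091] sides [-11.3033  12.4266]
((553.3268432617188, -187.42083740234375), (23.967872619628906, 18.253925323486328), 3.6803038120269775)
[160 124 149  19 868] [0.035  0.0354 0.0362] [ 539.1 -172.8] [ 9.8 82. ] long-axis 3.0
[301 124  61  20 344] [0.035  0.0354 0.0363] [ 593.2 -169.6] [10.1 34.9] long-axis 2.3
[101 128  54  18 313] [0.035  0.0354 0.0362] [ 477.2 -175.6] [10.  34.2] long-axis 3.4
[361 128  42  19 253] [0.0351 0.0354 0.0361] [ 623.6 -167.6] [ 9.6 26.4] long-axis 1.3
[239 159  38  15 542] [0.0451 0.0462 0.0476] [ 553.3 -187.9] [ 8.3 18.3] long-axis 2.2
[ 240  183   36  125 4154] [0.045  0.0461 0.0491] [ 556.1 -234.4] [18.5 75.6] long-axis 93.7
[429 291  24  22 219] [0.0352 0.0424 0.0497] [ 696.5 -279.1] [ 7.9 17.6] long-axis 164.5
[460 310  25  24 296] [0.0355 0.0398 0.0461] [ 752.5 -308.2] [14.3 35.6] long-axis 152.6
```

View pics/w24.png

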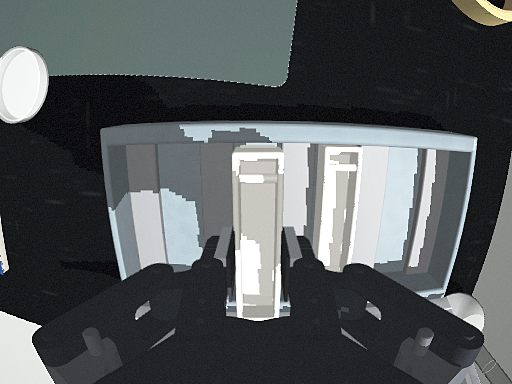

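>>> {"method": "play_rows", "body": {"commands": [-0.6,-0.8,-8,0,0,0,-0.6,-0.8,-16,0,0,0,-0.6,-0.8,-23,0,0,0,-0.6,-0.8,-29,0,0,0,-0.6,-0.8,-34,0,0,0,-0.6,-0.8,-37,0,0,0,-0.6,-0.8,-37,0,0,0,-0.6,-0.8,-37,0,0,0]}}

```text
t: 32.8
eef_pos: [0.5546, -0.2282, 0.03]
ee_rot: [[-0.058, 0.998, -0.0], [0.998, 0.058, 0.0], [0.0, -0.0, -1.0]]
force: [-2.3, 1.6, 3.6]
grip_width: 0.0225
```

>>> {"method": "play_rows", "body": {"commands": [0,0,0.5,0,0,0,0,0,0.5,0,0,0,0,0,0.5,0,0,0,0,0,0.5,0,0,0,0,0,30,0,0,0,0,0,60,0,0,0,0,30,100,0,0,0,0,60,125,0,0,0,0,60,125,0,0,0], "claw": 42}}

```text
t: 33.55
eef_pos: [0.5576, -0.1659, 0.1605]
ee_rot: [[-0.061, 0.998, 0.007], [0.998, 0.061, 0.0], [-0.0, 0.007, -1.0]]
force: [0.8, 0.7, 0.4]
grip_width: 0.036
```

```bash
python3 - <<'E'
from h import *
im,st,P=wsnap('w25'); print(st['eef_pos'],yaw(st))
comps(P,.0205,.0305)
t=snap('top','top3'); comps(cloud(t)[150:300,180:320],.011,.05,60)
cv2.imwrite('pics/top3b.png',cv2.resize(t['pixels'][130:290,110:390],None,fx=2.85,fy=2.85,interpolation=cv2.INTER_CUBIC))
E
```

```text
[ 0.5576 -0.1659  0.1605] 93.47254228288809
[ 393    6   76   89 1922] [0.0214 0.0234 0.0247] [725.4 -16.1] [93.3 93.8] long-axis 64.7
[152 183 248   5 643] [0.021  0.0258 0.03  ] [ 577.8 -165.1] [  1.7 237.2] long-axis 3.1
[156 198  12  74 251] [0.0211 0.0253 0.03  ] [ 465.8 -225.1] [ 1.8 83.5] long-axis 93.0
[237 198  26  88 782] [0.022  0.0242 0.0255] [ 553.7 -227.8] [24.2 96.3] long-axis 92.8
[292 199  27  44 380] [0.0212 0.0241 0.0254] [ 605.5 -199.7] [23.8 45.5] long-axis 93.6
[380 199  16  67 288] [0.0214 0.0259 0.0299] [ 695.4 -210. ] [ 2.4 76.2] long-axis 93.1
[474 229  38  98 486] [0.0211 0.0255 0.0301] [ 899.6 -286.1] [  5.  159.4] long-axis 89.9
[219 287  78   6 385] [0.0211 0.0256 0.0302] [ 564.9 -279.9] [ 2.9 81.4] long-axis 3.3
[ 10  11  13  18 151] [0.0117 0.04   0.0464] [609.3 196.9] [31.  48.2] long-axis 168.7
[ 0 13  2 47 66] [0.0202 0.0238 0.0267] [559.9 241.4] [  3.8 130.6] long-axis 1.6
[ 50  15  11  17 119] [0.012  0.0421 0.0469] [597.   90.3] [24.8 47.3] long-axis 167.7
[ 69  76  38  14 120] [0.0137 0.0206 0.0248] [426.8  -1.9] [ 24.2 104.6] long-axis 98.3
[124  97  16  22 284] [0.0122 0.0149 0.0179] [ 357.5 -123.2] [41.8 57.9] long-axis 178.7
[ 44 111  43  27 221] [0.0114 0.0141 0.0179] [312.9  61. ] [ 14.8 133.2] long-axis 117.9
[123 119  17  31 247] [0.0112 0.0127 0.0151] [ 283.9 -119.6] [41.5 80.1] long-axis 172.4
```

View pics/top3b.png

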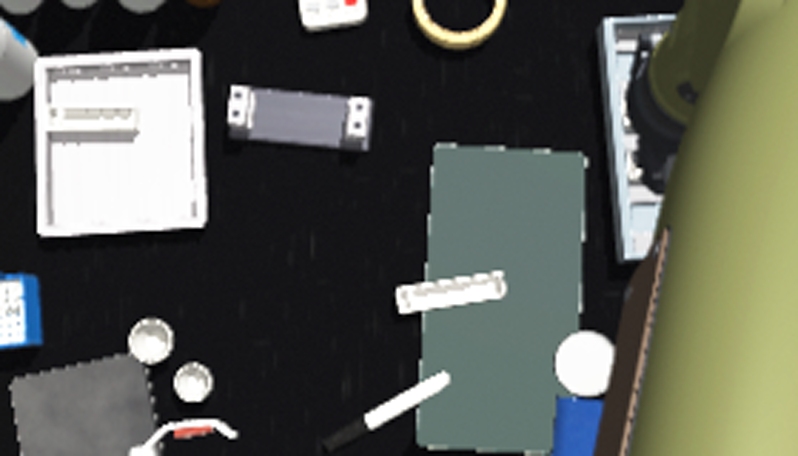

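>>> {"method": "play_rows", "body": {"commands": [-30,35,0,0,0,3,-55,70,0,0,0,4.6,-80,100,0,0,0,4.6,-105,130,0,0,0,4.6,-129,162,-25,0,0,4.6,-129,162,-60,0,0,4.6,-129,162,-75,0,0,4.6,-129,162,-75,0,0,4.6,-129,162,-75,0,0,4.6,-129,162,-75,0,0,4.6,-129,162,-75,0,0,4.6], "claw": 55}}

```text
t: 34.57
eef_pos: [0.4272, -0.0069, 0.0809]
ee_rot: [[-0.137, 0.991, 0.002], [0.991, 0.137, -0.0], [-0.0, 0.002, -1.0]]
force: [-0.4, 0.3, 0.9]
grip_width: 0.0468
```

```bash
python3 - <<'E'
from h import *
im,st,P=wsnap('w26'); print(st['eef_pos'],yaw(st),st['force'])
comps(P,.011,.03,400)
E
```

```text
[ 0.4272 -0.0069  0.0809] 97.88078390507505 [-0.3574  0.2678  0.8821]
[  83   18   72  168 2624] [0.0114 0.0135 0.0151] [314.9  59.1] [ 14.3 135.2] long-axis 118.2
[466 104  39  40 505] [0.0121 0.0209 0.0289] [598.4  86.8] [21.4 37.3] long-axis 173.3
[ 242  128   38  148 2075] [0.0135 0.0202 0.0215] [428.4  -4.4] [ 24.4 106. ] long-axis 98.7
[138 318  25  30 454] [0.013  0.0139 0.0148] [ 349.8 -140.9] [19.5 43.1] long-axis 60.8
```

View pics/w26.png

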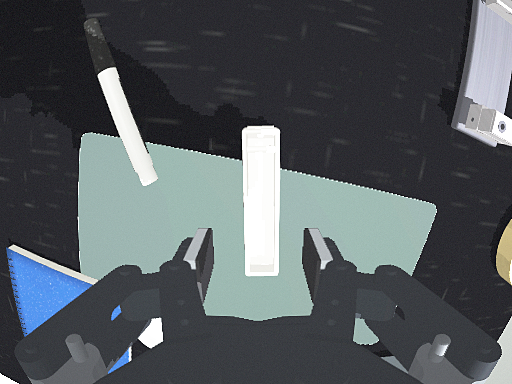

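>>> {"method": "play_rows", "body": {"commands": [1,2.2,-25,0,0,0.7,1,2.2,-45,0,0,0.7,1,2.2,-56,0,0,0.7,1,2.2,-56,0,0,0.7,1,2.2,-56,0,0,0.7]}}

```text
t: 35.03
eef_pos: [0.4271, -0.0044, 0.0243]
ee_rot: [[-0.15, 0.989, -0.0], [0.989, 0.15, 0.0], [0.0, -0.0, -1.0]]
force: [0.2, -0.1, 0.2]
grip_width: 0.0473
```

>>> {"method": "play_rows", "body": {"commands": [0,0,0,0,0,0,0,0,0,0,0,0,0,0,0,0,0,0,0,0,0,0,0,0,0,0,0,0,0,0,0,0,0,0,0,0], "claw": 0, "newtons": 45}}

```text
t: 35.53
eef_pos: [0.4283, -0.0042, 0.0254]
ee_rot: [[-0.15, 0.989, 0.003], [0.989, 0.15, -0.0], [-0.0, 0.003, -1.0]]
force: [-1.1, -1.1, 7.0]
grip_width: 0.0227
```

>>> {"method": "play_rows", "body": {"commands": [0,0,20,0,0,0,0,0,50,0,0,0,0,0,80,0,0,0,25,20,80,0,0,-5,50,40,80,0,0,-10,75,62,80,0,0,-14.7,105,90,80,0,0,-14.7,135,115,80,0,0,-14.7,160,135,80,0,0,-14.7,176.6,148,75,0,0,-14.7,176.6,148,68,0,0,-14.7,176.6,148,62,0,0,-14.7,176.6,148,62,0,0,-14.7,176.6,148,62,0,0,-14.7,176.6,148,62,0,0,-14.7,176.6,148,62,0,0,-14.7]}}

```text
t: 36.87
eef_pos: [0.6031, 0.1433, 0.0866]
ee_rot: [[0.106, 0.994, 0.0], [0.994, -0.106, 0.0], [0.0, 0.0, -1.0]]
force: [-0.5, -0.0, -0.9]
grip_width: 0.0228
```

```bash
python3 held.py w27
```

```text
[0.6031 0.1433 0.0866] [-0.5195 -0.0142 -0.8588] 0.02284772909388068 yaw 83.90074691519372
held rim: z [0.0815 0.0827] far end [51.8351 52.1358 52.3466] sides [-11.6156  12.1804]
((607.1983032226562, 184.283935546875), (22.290973663330078, 23.988834381103516), 83.86233520507812)
[427   0  39   9 208] [0.0358 0.0423 0.0503] [745.7 278.7] [ 3.8 26.3] long-axis 176.9
[423  16  42  75 974] [0.0361 0.0437 0.0512] [734.2 239.6] [22.2 51.5] long-axis 105.3
[ 231  110   63   30 1740] [0.0417 0.043  0.0442] [611.6 201.2] [17.3 36.4] long-axis 174.0
[492 346  20  38 293] [0.0356 0.0419 0.0504] [ 899.4 -113.1] [ 5.2 76.7] long-axis 89.8
```

View pics/w27.png

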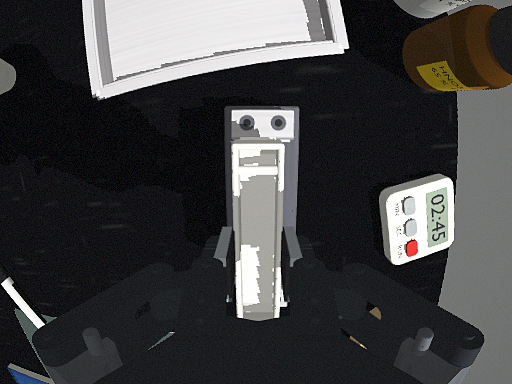

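>>> {"method": "play_rows", "body": {"commands": [2,0.5,-5,0,0,0,2,0.5,-10,0,0,0,2,0.5,-14,0,0,0,2,0.5,-16,0,0,0,2,0.5,-18,0,0,0,2,0.5,-20,0,0,0,2,0.5,-20,0,0,0]}}

```text
t: 37.5
eef_pos: [0.605, 0.1442, 0.0691]
ee_rot: [[0.105, 0.994, 0.0], [0.994, -0.105, 0.0], [0.0, 0.0, -1.0]]
force: [-11.5, -3.1, 27.2]
grip_width: 0.0226
```

>>> {"method": "play_rows", "body": {"commands": [0,0,2.5,0,0,0,0,0,2.5,0,0,0]}}

```text
t: 37.67
eef_pos: [0.6058, 0.1445, 0.0693]
ee_rot: [[0.105, 0.994, 0.001], [0.994, -0.105, 0.0], [0.001, 0.001, -1.0]]
force: [-1.1, -0.8, 9.6]
grip_width: 0.0226
```

>>> {"method": "play_rows", "body": {"commands": [0,0,0,0,0,0,0,0,0,0,0,0,0,0,0,0,0,0,0,0,0,0,0,0,0,0,0,0,0,0], "claw": 40}}

```text
t: 38.08
eef_pos: [0.6052, 0.1444, 0.0681]
ee_rot: [[0.105, 0.994, -0.001], [0.994, -0.105, -0.0], [-0.0, -0.001, -1.0]]
force: [-0.1, 0.1, -0.6]
grip_width: 0.0342
```

```bash
python3 - <<'E'
from h import *
im,st,P=wsnap('w28'); print(st['eef_pos'],st['force'],st['grip_width'])
comps(P,.058,.0685,100)
E
```

```text
[0.6052 0.1444 0.0681] [-0.09    0.1364 -0.6479] 0.03424015220284431
[457   4  45  88 966] [0.0586 0.0634 0.068 ] [733.9 240.3] [23.1 51.2] long-axis 102.6
[ 232  141   54  178 3070] [0.061  0.0643 0.0655] [605.7 146.3] [ 24.5 101.6] long-axis 84.0
[208 227  18  45 226] [0.0588 0.0639 0.0681] [587.6 146. ] [ 6.8 23. ] long-axis 100.6
[290 227  18  46 219] [0.0586 0.0635 0.068 ] [624.8 141.5] [ 6.5 22.6] long-axis 82.9
```

View pics/w28.png

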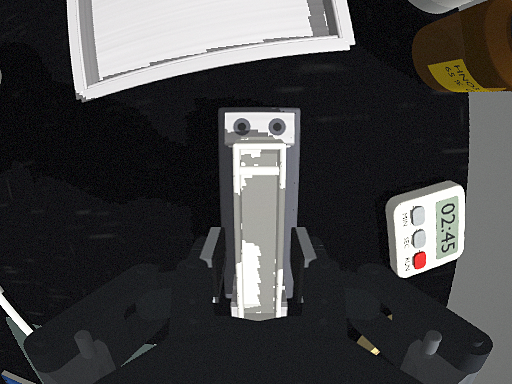

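>>> {"method": "play_rows", "body": {"commands": [0,0,0,0,0,0,0,0,0,0,0,0,0,0,0,0,0,0,0,0,0,0,0,0,0,0,0,0,0,0], "claw": 0}}

```text
t: 38.55
eef_pos: [0.6054, 0.1444, 0.0685]
ee_rot: [[0.105, 0.994, 0.0], [0.994, -0.105, 0.0], [0.0, 0.0, -1.0]]
force: [0.1, -0.0, 0.3]
grip_width: 0.0229
```

>>> {"method": "play_rows", "body": {"commands": [0,0,20,0,0,0,0,0,45,0,0,0,-10,30,50,0,0,2,-20,65,50,0,0,4,-35,100,50,0,0,6,-48,140,50,0,0,7,-61,175,45,0,0,7,-61,175,20,0,0,7,-61,175,5,0,0,7,-61,175,5,0,0,7,-61,175,5,0,0,7,-61,175,5,0,0,7]}}

```text
t: 39.55
eef_pos: [0.5449, 0.3192, 0.0742]
ee_rot: [[-0.016, 1.0, 0.001], [1.0, 0.016, 0.0], [0.0, 0.001, -1.0]]
force: [0.6, -0.0, -1.0]
grip_width: 0.0228
```

```bash
python3 held.py w29
```

```text
[0.5449 0.3192 0.0742] [ 0.5666 -0.0429 -0.9758] 0.02275773334861813 yaw 90.91017292696901
held rim: z [0.0702 0.0713] far end [52.0949 52.3253 52.4653] sides [-11.5396  12.0696]
((543.9295654296875, 360.5741882324219), (24.058759689331055, 22.359079360961914), 1.3552502393722534)
[  15    0   87  109 5453] [0.0356 0.041  0.0444] [412.9 440.9] [70.5 82.2] long-axis 95.6
[ 398    0   64   91 1308] [0.036  0.0439 0.0512] [640.2 429.9] [22.1 62.6] long-axis 119.9
[502 132  10  54 380] [0.0353 0.0392 0.0445] [728.7 366.7] [12.5 40.7] long-axis 100.8
[480 200  32  71 950] [0.0358 0.0433 0.0511] [727.9 310. ] [21.7 55.5] long-axis 81.1
[463 272  48  53 840] [0.036  0.0438 0.0512] [732.9 253.2] [26.3 51. ] long-axis 60.2
```

View pics/w29.png

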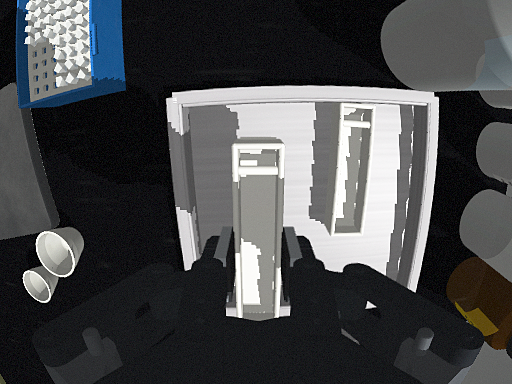

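```bash
python3 - <<'E'
from h import *
im=dict(np.load('pics/w29.npz'));P=wcloud(im,status.observe())
for v in range(84,112,3): print(v,P[v,300],P[v,355])
for v in (225,232,238): print(v,P[v,348])
for u in range(164,200,4): print(u,P[180,u])
E
```

```text
84 [ 0.5724  0.4052 -0.0012] [0.6111 0.4078 0.0003]
87 [0.5691 0.4011 0.0227] [0.6032 0.4034 0.024 ]
90 [0.5691 0.3993 0.0226] [0.6036 0.4016 0.023 ]
93 [0.5691 0.3974 0.0233] [0.6035 0.3997 0.0233]
96 [0.569  0.3955 0.0245] [0.6031 0.3977 0.0249]
99 [0.569  0.3937 0.0246] [0.6036 0.3959 0.0234]
102 [0.5713 0.3924 0.0085] [0.6044 0.3941 0.0212]
105 [0.5722 0.3906 0.0025] [0.6033 0.3921 0.0249]
108 [0.5723 0.3885 0.0025] [0.6079 0.3906 0.0114]
111 [0.5722 0.3865 0.0031] [0.6085 0.3886 0.0099]
225 [0.6098 0.3088 0.0114]
232 [0.6066 0.3081 0.0224]
238 [0.6139 0.2948 0.0032]
164 [ 0.477   0.3371 -0.0002]
168 [0.4801 0.3372 0.    ]
172 [0.4833 0.3373 0.0003]
176 [0.4927 0.3428 0.0229]
180 [0.4955 0.3429 0.0232]
184 [0.4979 0.3426 0.0222]
188 [0.4999 0.342  0.0196]
192 [0.5    0.3394 0.0085]
196 [0.5017 0.3381 0.003 ]
```

>>> {"method": "play_rows", "body": {"commands": [0,0,-12,0,0,0,0,0,-24,0,0,0,0,0,-34,0,0,0,0,0,-40,0,0,0,0,0,-44,0,0,0,0,0,-46,0,0,0,0,0,-46,0,0,0,0,0,-46,0,0,0]}}

```text
t: 40.27
eef_pos: [0.5444, 0.3193, 0.0275]
ee_rot: [[-0.016, 1.0, -0.0], [1.0, 0.016, 0.0], [0.0, -0.0, -1.0]]
force: [-1.0, -0.9, 1.2]
grip_width: 0.0225
```

>>> {"method": "play_rows", "body": {"commands": [0,0,0,0,0,0,0,0,0,0,0,0,0,0,0,0,0,0,0,0,0,0,0,0,0,0,30,0,0,0,0,0,70,0,0,0,0,0,110,0,0,0,0,0,130,0,0,0,0,0,130,0,0,0], "claw": 42}}

```text
t: 41.02
eef_pos: [0.5476, 0.3213, 0.1638]
ee_rot: [[-0.017, 1.0, 0.008], [1.0, 0.017, 0.005], [0.005, 0.008, -1.0]]
force: [0.8, 0.0, -0.1]
grip_width: 0.036
```

```bash
python3 - <<'E'
from h import *
im,st,P=wsnap('w30'); print(st['eef_pos'],st['joints'])
comps(P[:330],.014,.03,200)
E
```

```text
[0.5476 0.3213 0.1638] [ 30.3982  23.5609  -5.5296  60.3481   0.006  119.4513]
[  0   0  77  28 473] [0.0147 0.0215 0.0291] [290.5 518. ] [  2.9 129.9] long-axis 179.7
[ 92   0  63 109 624] [0.0151 0.0226 0.0292] [435.6 437.1] [ 55.1 119.7] long-axis 62.6
[271   0  42  19 594] [0.0148 0.0161 0.0205] [576.5 488.1] [19.8 35.9] long-axis 3.7
[267   3  42  29 201] [0.0146 0.0228 0.0294] [569.8 474.1] [15.6 39.7] long-axis 159.5
[ 191   35  192  225 7130] [0.0165 0.0227 0.0242] [578.7 349.4] [179.8 223.1] long-axis 93.4
[425 119  25  45 344] [0.0146 0.0221 0.0293] [731.8 371.6] [18.7 46.8] long-axis 86.2
[ 240  128   27  109 1019] [0.0167 0.0232 0.0246] [543.7 320.1] [ 24.  104.5] long-axis 90.7
[415 172  35  51 417] [0.0147 0.0227 0.0292] [730.4 313.6] [23.8 57. ] long-axis 68.7
[ 84 200  36  37 652] [0.0151 0.0236 0.0297] [384.3 284. ] [39.9 40.2] long-axis 89.6
[408 228  33  40 359] [0.0151 0.0223 0.0292] [734.3 251.2] [19.8 50.4] long-axis 63.9
[ 67 233  27  29 403] [0.0151 0.0213 0.0258] [344.6 244.3] [33.3 33.8] long-axis 97.4
[477 244  35  86 650] [0.0152 0.0224 0.0293] [898.8 169.6] [  6.3 147.7] long-axis 90.1
[224 249  68  16 804] [0.0154 0.0225 0.0238] [549.6 242.4] [11.4 69.9] long-axis 3.0
```

View pics/w30.png

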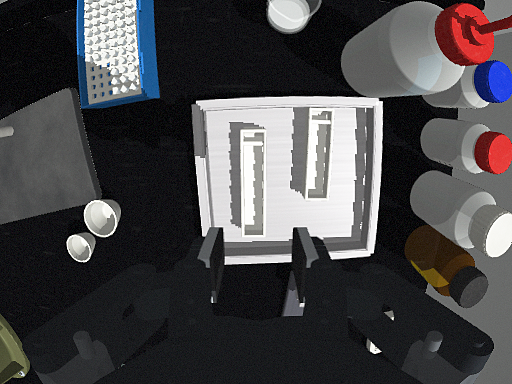

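>>> {"method": "play_rows", "body": {"commands": [10,-30,40,0,0,-5,15,-70,80,0,0,-10,20,-110,110,0,0,-15,25,-150,110,0,0,-21,30,-190,110,0,0,-27,34,-230,110,0,0,-33,36,-270,110,0,0,-39,38,-310,110,0,0,-45,40,-350,110,0,0,-51,42,-390,110,0,0,-57,44,-430,110,0,0,-63,44,-470,110,0,0,-69,44,-510,110,0,0,-75,44,-550,110,0,0,-81,44,-590,110,0,0,-87,44,-630,110,0,0,-87.5,44,-667,110,0,0,-87.5,44,-667,110,0,0,-87.5,44,-667,110,0,0,-87.5,44,-667,110,0,0,-87.5], "claw": 42}}

```text
t: 42.73
eef_pos: [0.5878, -0.3473, 0.2657]
ee_rot: [[0.998, 0.059, -0.002], [0.059, -0.998, 0.002], [-0.002, -0.002, -1.0]]
force: [-0.6, 0.9, -0.2]
grip_width: 0.0354
```

>>> {"method": "play_rows", "body": {"commands": [0,0,0,0,0,0,0,0,0,0,0,0,0,0,0,0,0,0]}}

```text
t: 42.98
eef_pos: [0.5887, -0.3461, 0.2677]
ee_rot: [[0.998, 0.062, 0.0], [0.062, -0.998, 0.0], [0.0, -0.0, -1.0]]
force: [-0.1, 0.6, -0.6]
grip_width: 0.0356
```

```bash
python3 - <<'E'
from h import *
im,st,P=wsnap('w31'); print(st['eef_pos'],yaw(st),st['joints'])
m=(P[...,2]>.18)&(P[...,2]<.215)&(abs(P[...,0]-.59)<.06)&(abs(P[...,1]+.345)<.03)
Q=P[m];print(len(Q),Q.mean(0),np.percentile(Q[:,2],[50,95,99]),np.percentile(Q[:,1],[1,99]))
T=Q[Q[:,2]>np.percentile(Q[:,2],90)];print(T.mean(0))
t=snap('top','top4'); cv2.imwrite('pics/top4b.png',cv2.resize(t['pixels'][130:290,110:390],None,fx=2.85,fy=2.85,interpolation=cv2.INTER_CUBIC))
E
```

```text
[ 0.5887 -0.3461  0.2677] 3.555817232289543 [-30.4535  26.9976  13.2878  76.2864   0.011  145.9906]
2029 [ 0.5936 -0.3428  0.195 ] [0.1958 0.1975 0.198 ] [-0.3499 -0.3332]
[ 0.5914 -0.3434  0.1976]
```

View pics/w31.png

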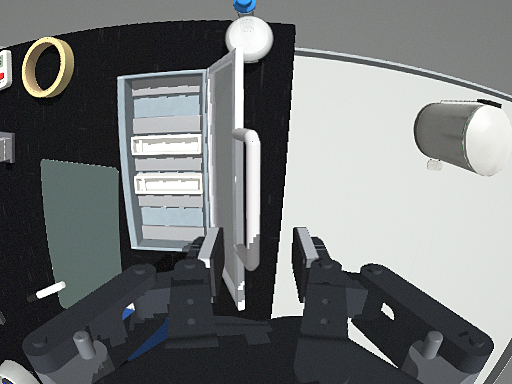

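View pics/top4b.png

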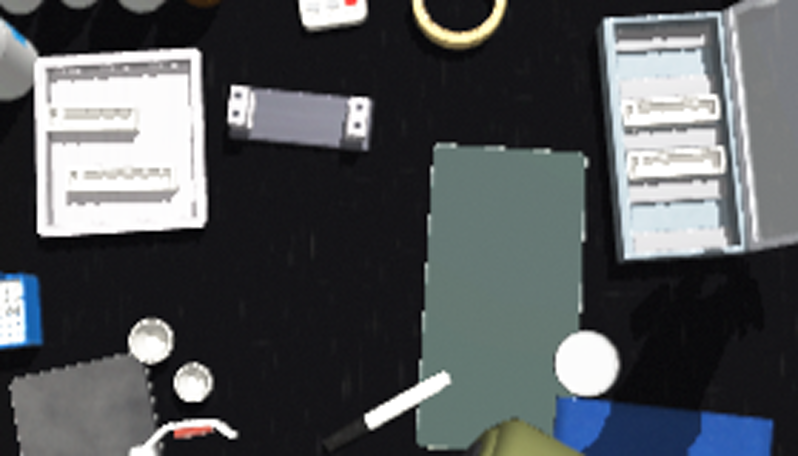

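>>> {"method": "play_rows", "body": {"commands": [3,3,-20,0,0,0,3,3,-40,0,0,0,3,3,-60,0,0,0,3,3,-78,0,0,0,3,3,-78,0,0,0,3,3,-78,0,0,0,3,3,-78,0,0,0], "claw": 35}}

```text
t: 43.67
eef_pos: [0.592, -0.3446, 0.1909]
ee_rot: [[0.998, 0.06, 0.001], [0.06, -0.998, -0.001], [0.001, 0.001, -1.0]]
force: [-0.0, -0.4, 0.2]
grip_width: 0.0298
```

>>> {"method": "play_rows", "body": {"commands": [0,0,0,0,0,0,0,0,0,0,0,0,0,0,0,0,0,0,0,0,0,0,0,0,0,0,0,0,0,0,0,0,0,0,0,0], "claw": 0, "newtons": 45}}

```text
t: 44.17
eef_pos: [0.5922, -0.3424, 0.1914]
ee_rot: [[0.998, 0.061, 0.003], [0.061, -0.998, 0.003], [0.003, -0.003, -1.0]]
force: [-0.7, 7.5, 5.1]
grip_width: 0.0082
```

```bash
python3 - <<'E'
from h import *
for q in np.linspace(1.92,0,29):
    dy=165*(np.cos(q)-np.cos(1.92)); print(round(q,2),[round(-dy*.0584,1),round(dy*.998,1),round(165*(np.sin(q)-np.sin(1.92)),1)])
E
```

```text
1.92 [np.float64(-0.0), np.float64(0.0), np.float64(0.0)]
1.85 [np.float64(-0.6), np.float64(10.7), np.float64(3.5)]
1.78 [np.float64(-1.3), np.float64(21.7), np.float64(6.3)]
1.71 [np.float64(-1.9), np.float64(32.8), np.float64(8.3)]
1.65 [np.float64(-2.6), np.float64(44.0), np.float64(9.5)]
1.58 [np.float64(-3.2), np.float64(55.3), np.float64(10.0)]
1.51 [np.float64(-3.9), np.float64(66.6), np.float64(9.6)]
1.44 [np.float64(-4.6), np.float64(77.8), np.float64(8.5)]
1.37 [np.float64(-5.2), np.float64(89.0), np.float64(6.7)]
1.3 [np.float64(-5.8), np.float64(99.9), np.float64(4.1)]
1.23 [np.float64(-6.5), np.float64(110.7), np.float64(0.7)]
1.17 [np.float64(-7.1), np.float64(121.2), np.float64(-3.4)]
1.1 [np.float64(-7.7), np.float64(131.5), np.float64(-8.2)]
1.03 [np.float64(-8.3), np.float64(141.3), np.float64(-13.7)]
0.96 [np.float64(-8.8), np.float64(150.8), np.float64(-19.9)]
0.89 [np.float64(-9.4), np.float64(159.8), np.float64(-26.7)]
0.82 [np.float64(-9.9), np.float64(168.3), np.float64(-34.1)]
0.75 [np.float64(-10.3), np.float64(176.3), np.float64(-42.1)]
0.69 [np.float64(-10.8), np.float64(183.8), np.float64(-50.6)]
0.62 [np.float64(-11.2), np.float64(190.6), np.float64(-59.6)]
0.55 [np.float64(-11.5), np.float64(196.8), np.float64(-69.0)]
0.48 [np.float64(-11.8), np.float64(202.4), np.float64(-78.8)]
0.41 [np.float64(-12.1), np.float64(207.3), np.float64(-89.1)]
0.34 [np.float64(-12.4), np.float64(211.4), np.float64(-99.6)]
0.27 [np.float64(-12.6), np.float64(214.9), np.float64(-110.3)]
0.21 [np.float64(-12.7), np.float64(217.5), np.float64(-121.3)]
0.14 [np.float64(-12.8), np.float64(219.5), np.float64(-132.5)]
0.07 [np.float64(-12.9), np.float64(220.6), np.float64(-143.7)]
0.0 [np.float64(-12.9), np.float64(221.0), np.float64(-155.0)]
```

>>> {"method": "play_rows", "body": {"commands": [-0.6,12,3.5,0,0,0,-1.3,23.5,6.3,0,0,0,-1.9,34.5,8.3,0,0,0,-2.6,45.5,9.5,0,0,0,-3.2,57,10,0,0,0,-3.9,68,9.6,0,0,0,-4.6,79.3,8.5,0,0,0,-5.2,90.5,6.7,0,0,0,-5.8,101.4,4.1,0,0,0,-6.5,112.2,0.7,0,0,0,-7.1,122.7,-3.4,0,0,0,-7.7,133,-8.2,0,0,0,-8.3,142.8,-13.7,0,0,0,-8.8,152.3,-19.9,0,0,0,-9.4,161.3,-26.7,0,0,0,-9.9,169.8,-34.1,0,0,0,-10.3,177.8,-42.1,0,0,0,-10.8,185.3,-50.6,0,0,0,-10.8,185.3,-50.6,0,0,0]}}

```text
t: 45.75
eef_pos: [0.581, -0.1566, 0.1372]
ee_rot: [[0.998, 0.062, 0.001], [0.062, -0.998, 0.003], [0.001, -0.003, -1.0]]
force: [8.6, 0.8, -2.4]
grip_width: 0.008
```

>>> {"method": "play_rows", "body": {"commands": [-0.4,6.8,-9,0,0,0,-0.7,13,-18.4,0,0,0,-1,18.6,-28.2,0,0,0,-1.3,23.5,-38.5,0,0,0,-1.5,27.6,-49,0,0,0,-1.7,29.5,-54.3,0,0,0,-1.8,31.1,-59.7,0,0,0,-1.9,32.5,-65.2,0,0,0,-2,33.7,-70.7,0,0,0,-2,34.8,-76.3,0,0,0,-2,35.7,-81.9,0,0,0,-2,36.3,-87.5,0,0,0,-2,36.7,-91,0,0,0,-2,36.7,-91,0,0,0,-2,36.7,-91,0,0,0]}}

```text
t: 47.0
eef_pos: [0.5785, -0.1218, 0.0466]
ee_rot: [[0.998, 0.06, -0.0], [0.06, -0.998, 0.001], [0.0, -0.001, -1.0]]
force: [6.5, 0.0, -2.4]
grip_width: 0.0082
```

>>> {"method": "play_rows", "body": {"commands": [0,0.2,-2,0,0,0,0,0.2,-4,0,0,0,0,0.2,-6,0,0,0,0,0.2,-8,0,0,0,0,0.2,-9,0,0,0,0,0.2,-10,0,0,0,0,0.2,-10,0,0,0,0,0.2,-10,0,0,0]}}

```text
t: 47.67
eef_pos: [0.5785, -0.1214, 0.0371]
ee_rot: [[0.998, 0.06, 0.0], [0.06, -0.998, 0.001], [0.0, -0.001, -1.0]]
force: [6.0, 1.6, -0.0]
grip_width: 0.008
```

>>> {"method": "play_rows", "body": {"commands": [0,0,-1,0,0,0,0,0,-2,0,0,0,0,0,-2.5,0,0,0,0,0,-2.5,0,0,0]}}

```text
t: 48.0
eef_pos: [0.5786, -0.1214, 0.0348]
ee_rot: [[0.998, 0.06, 0.0], [0.06, -0.998, 0.001], [0.0, -0.001, -1.0]]
force: [6.6, 1.0, 1.3]
grip_width: 0.0085
```

>>> {"method": "play_rows", "body": {"commands": [0,0,-1,0,0,0,0,0,-2,0,0,0,0,0,-2,0,0,0,0,0,-2,0,0,0]}}

```text
t: 48.33
eef_pos: [0.5786, -0.1213, 0.0332]
ee_rot: [[0.998, 0.06, 0.0], [0.06, -0.998, 0.001], [0.001, -0.001, -1.0]]
force: [5.3, 1.0, 5.1]
grip_width: 0.008
```

```bash
python3 - <<'E'
from h import *
im,st,P=wsnap('w32'); print(st['eef_pos'])
for u,v in((420,60),(420,120),(460,180),(400,150),(380,60),(490,100)): print(P[v,u])
m=np.zeros(P.shape[:2],bool); m[20:200,360:500]=1; m&=(P[...,2]>.03)&(P[...,2]<.055)
Q=P[m]; print(np.linalg.lstsq(np.c_[Q[:,:2],np.ones(len(Q))],Q[:,2],rcond=None)[0],len(Q))
E
```

```text
[ 0.5786 -0.1213  0.0332]
[ 0.6772 -0.1893  0.0386]
[ 0.6497 -0.1911  0.0392]
[ 0.624  -0.2209  0.039 ]
[ 0.635  -0.1825  0.039 ]
[ 0.6729 -0.1685  0.0399]
[ 0.6669 -0.2342  0.0398]
[0.0057 0.0075 0.0368] 24560
```

View pics/w32.png

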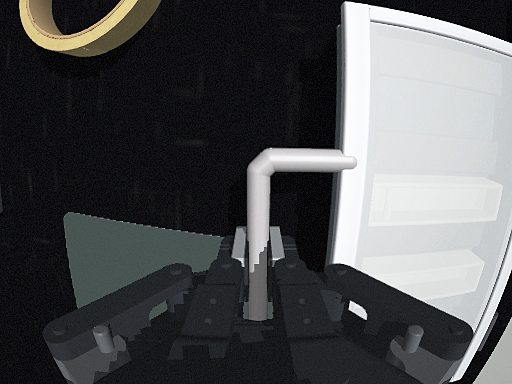

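>>> {"method": "play_rows", "body": {"commands": [0,0,-1,0,0,0,0,0,-2,0,0,0,0,0,-3,0,0,0,0,0,-3,0,0,0]}}

```text
t: 48.72
eef_pos: [0.5787, -0.1213, 0.0329]
ee_rot: [[0.998, 0.06, 0.001], [0.06, -0.998, 0.001], [0.001, -0.001, -1.0]]
force: [-4.1, 2.5, 28.6]
grip_width: 0.0083
```

Firmly against the walls (28 N, no more travel). Ease off, release, and withdraw upward.

>>> {"method": "play_rows", "body": {"commands": [0,0,2.5,0,0,0,0,0,2.5,0,0,0]}}

```text
t: 48.88
eef_pos: [0.5786, -0.1213, 0.0331]
ee_rot: [[0.998, 0.061, 0.001], [0.061, -0.998, 0.001], [0.001, -0.001, -1.0]]
force: [2.2, 2.8, 11.2]
grip_width: 0.0081
```

>>> {"method": "play_rows", "body": {"commands": [0,0,0,0,0,0,0,0,0,0,0,0,0,0,0,0,0,0,0,0,0,0,0,0,0,0,0,0,0,0,0,0,25,0,0,0,0,0,60,0,0,0,0,0,100,0,0,0,0,0,140,0,0,0,0,0,180,0,0,0,0,0,180,0,0,0,0,0,180,0,0,0,0,0,180,0,0,0], "claw": 35}}

```text
t: 49.97
eef_pos: [0.5783, -0.1224, 0.2124]
ee_rot: [[0.998, 0.06, -0.0], [0.06, -0.998, 0.0], [-0.0, -0.0, -1.0]]
force: [-0.2, 0.1, -1.3]
grip_width: 0.03
```

```bash
python3 - <<'E'
from h import *
im,st,P=wsnap('w33'); print(st['eef_pos'],st['force'])
m=np.zeros(P.shape[:2],bool); m[70:260,305:400]=1; m&=(P[...,2]>.03)&(P[...,2]<.055)
Q=P[m]; print(np.linalg.lstsq(np.c_[Q[:,:2],np.ones(len(Q))],Q[:,2],rcond=None)[0],len(Q))
m=(P[...,2]>.03)&(P[...,2]<.06)&(abs(P[...,0]-.577)<.03)&(abs(P[...,1]+.12)<.012); print(np.percentile(P[m][:,2],[50,95]))
s=snap('scene','s2'); t=snap('top','top5'); cv2.imwrite('pics/top5b.png',cv2.resize(t['pixels'],(800,600),interpolation=cv2.INTER_CUBIC))
comps(cloud(t),.011,.05,60)
E
```

```text
[ 0.5783 -0.1224  0.2124] [-0.2344  0.0678 -1.2718]
[-0.0001 -0.0055  0.0378] 17467
[0.0409 0.0425]
[  72   67  265   60 1866] [0.0132 0.0314 0.0481] [894.4 184.4] [164.  769.5] long-axis 102.5
[436  66  76   8 466] [0.0136 0.0313 0.048 ] [ 898.5 -613.9] [  5.5 239.6] long-axis 90.0
[ 76 110  12  23 144] [0.0136 0.0357 0.0494] [747.6 523.2] [13.  57.4] long-axis 175.9
[255 114  32  33 344] [0.014  0.0239 0.0273] [722.3 -14.4] [89.3 93.1] long-axis 179.5
[127 116  19  17  93] [0.012 0.031 0.046] [736.8 364.5] [25.3 48.3] long-axis 133.5
[213 116  25  24 488] [0.0124 0.0159 0.0197] [732.1 116.1] [65.4 67. ] long-axis 8.9
[108 118  17  17 103] [0.0127 0.0303 0.0471] [728.2 421.3] [19.2 46.2] long-axis 137.2
[150 119  19  15 102] [0.0131 0.0312 0.0471] [729.2 299.3] [22.2 55.5] long-axis 121.1
[172 118  18  14  86] [0.0143 0.0317 0.047 ] [732.9 238.6] [21.3 50.7] long-axis 116.4
[  61  128   63  191 2889] [0.0168 0.0386 0.0492] [465.4 471.2] [144.9 514.6] long-axis 0.1
[ 101  141   81   73 1216] [0.0137 0.0232 0.0332] [587.8 348.6] [200.7 215.2] long-axis 92.8
[190 161  12  17 140] [0.01
[... 334 characters left out ...]
0 179] [0.0115 0.0226 0.0273] [542.1 320.8] [ 25.  104.8] long-axis 91.2
[ 114  243   56   60 1824] [0.0116 0.0145 0.02  ] [322.7 336.8] [135.5 164.8] long-axis 101.9
[171 258  13  13  77] [0.0121 0.0211 0.0279] [343.6 246.2] [32.4 32.8] long-axis 89.5
[224 261  44  28 213] [0.0117 0.0142 0.0178] [313.3  61.2] [ 14.2 133.3] long-axis 118.7
[ 121  300   53   40 1460] [0.0116 0.0144 0.0179] [199.2 327.8] [ 89.3 131.2] long-axis 101.8
[ 63 321  13  63 468] [0.0136 0.0323 0.049 ] [116.9 523.6] [ 12.4 160.2] long-axis 179.8
[ 57 325   8  59 157] [0.037  0.0445 0.0496] [117.7 537.7] [ 11.5 145.3] long-axis 179.8
[227 350  62  34 985] [0.0115 0.0146 0.0431] [77.8 33.5] [ 60.8 176.7] long-axis 108.5
```

View pics/w33.png

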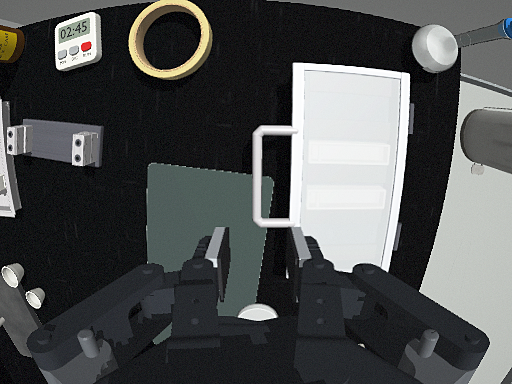

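View pics/top5b.png

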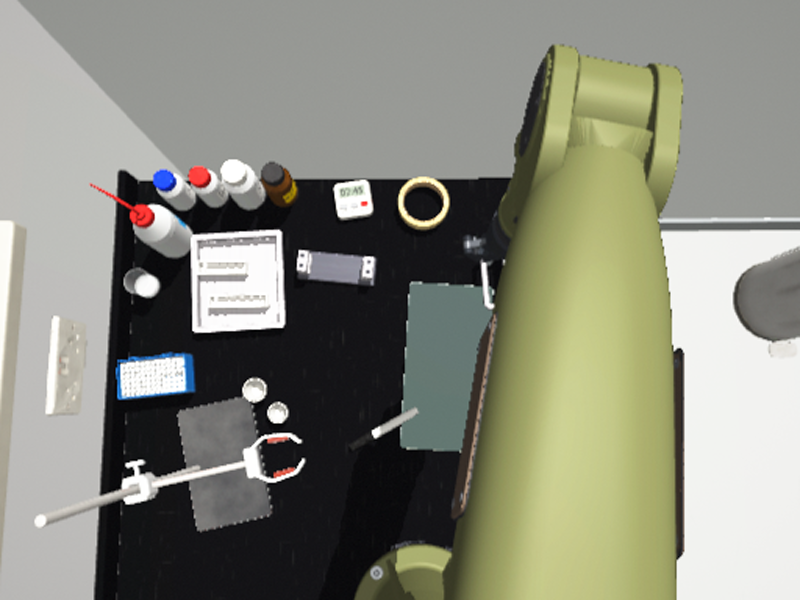

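```bash
python3 -c "
from bench import workorder,status
print(status.observe()['t'],workorder.hand_in())"
```

```text
the job is handed in; nothing more can be done
50.1167 None
```

The job is done and handed in at about 50 s of the 210 s. I opened the cover to its back stop, then tested all four boats present on the gauge, letting go of each one to see where it rested:

| Boat, by its start place (x, y in mm) | Where it rested on the gauge | Result | Put in |
|---|---|---|---|
| (521, 133) | on the step | right | magazine pocket x = +26 mm |
| (423, 137) | on the step | right | magazine pocket x = -26 mm |
| (517, -11) | on the base | too short | tray |
| (428, -4) | on top of the blocks | too long | tray |

**Closing:** I brought the cover down under control the whole way and pressed it lightly (about 28 N) onto the walls before letting go.

**Last checks:**
- **Boats:** In the last views with the cover open, both right boats were seated, with their rims at about 25.5 mm.
- **Cover:** It is shut. The handle's centre is level with the hinge.
- **Tray:** Both wrong boats are inside. The short one was knocked about 3 cm along the tray after I put it down. It now sits close against the far wall; rim readings at its two ends were 22 and 25 mm. I took it as lying flat and left it there.
- **Bystanders:** They read where they were before, in the last views that showed them. The arm hid the petri dish in the final top picture.

No check failed.

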